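# Lock the spice tower's swivel and hold its bayonet lid at half-turn

### The arm

A 6-joint arm with a two-finger parallel gripper is mounted at the origin on the work surface. World frame = base frame: x ahead of the robot, y to its left, z up, the work surface at z = 0. Lengths are in m, angles in rad, forces in N, time in s.
With the tool pointing down it reaches from about 0.35 to 0.85 m from the base axis. Payload 8.1 kg.
Tool frame: the origin (TCP) lies at the very end of the fingers, on their centre line; the grasp point (between the pads) lies ctrl.grip_point_offset behind it (ctrl.grip_point_offset is the distance from the TCP to the grasp point, in m); x points along the fingers, z is the direction in which the jaws open and shut, and the axes are right-handed (so a half turn about x gives the same grasp; the last joint's range is limited). The gripper opens to 85 mm and grips with 20 to 120 N. Pads are 22 mm wide; open, the fingers measure 114 mm over their backs; the gripper's body (76 mm by 85 mm) begins 54 mm behind the grasp point. The pads swing forward as they close: fully open they stand 13 mm farther back than shut.
Start: joints at [-1.236, 0.13, 1.488, -0, 1.523, -0.085], TCP at [0.245, -0.548, 0.231] pointing down, gripper open.
Joint ranges: [-2.96, 2.96], [-0.89, 2.26], [0.02, 2.5], [-1.34, 4.48], [0, 2.73], [-2.66, 2.66]. Speed limits (rad/s): [2.39, 2.39, 2.79, 3.14, 3.14, 3.14].

### API

Orientations are given as [roll, pitch, yaw] about the fixed x, y, z axes, in that order (R = Rz(yaw) Ry(pitch) Rx(roll)).
In Python, from rig import ctrl gives the robot as it stands. The module is installed in compiled form; this text tells all that it offers.
- The arm moves only by the shell command python3 -m pendant 'ROWS' [FORCE]. ROWS is JSON, a list of rows, each a list of 3 entries, a list of its own where there are three numbers: the finger opening in m, from 0 to 0.0854, then the shift along the tool's x, y, z in m, then the turn about the tool's x in degrees. In form: [[claw, [dx, dy, dz], turn], ...]. A call has 1 to 20 rows; each row shifts and turns the pose as measured when the row begins, along the tool's axes as they then stand; what a row does not reach is not made up. A row lasts 1/8 s, in which the tool goes at most 62.5 mm and 10.7 degrees, less where a joint would pass 70% of its speed; a pose out of reach is approached as far as the arm can. A call with a gripper value outside its range is refused whole. The fingers move at their own pace and stop on an object; FORCE is the grip in N (left out, the last holds). Time passes only in rows, so rows that do not move let the fingers close. It gives the time, the measured TCP pose, the force and the opening at its end, in the units of the state.
- ctrl.sense(): the state, without advancing time (a new reading comes with each control period).
- ctrl.get_image(name): name is "side" or "top"; returns the picture (384x512x3 uint8, blue, green, red); there is no depth.
- ctrl.camera_model(name): a dict with "mtx" (3x3 intrinsics, pixels), "D" ([k1, k2, p1, p2, k3] as OpenCV has them; the pictures are not rectified), "origin" and "orientation" of the camera in the world. Camera axes: x right, y down, z forward; pixel columns grow to the right and rows downward; lengths in m; the calibration is good to about 2 mm. A picture is of the moment at which its call begins. camera_model takes no time and is no camera call.
- ctrl.close_job(): hands the job in, once; it reports no verdict.
Trained networks look in the newest picture that a camera, given by its name, has taken for a name from the list of things; names that differ only in an ending like _2 or _b are one class to them, and where a whole thing is asked for, a point or a joint stands for the part that bears it (a point fixed in the world has none). Each returns a list of dicts, best first, with "confidence" (0 to 1); they miss things now and then, are a little off and sometimes report something else, mostly with a low value. They report only what shows in the picture. A call takes as long as a camera call. They do not tell look-alikes from the thing itself.
- ctrl.search_frame(thing, camera): "xyz" ([x, y, z] in m, in the coordinates of the camera as it stood for that picture, good to about 4 mm: the middle of the surface that is visible of it).
- ctrl.outline_of(thing, camera): "region" (384x512 bool, what is visible of it).
- ctrl.tip_of(thing, camera): "xyz" ([x, y, z] in m, in the coordinates of the camera as it stood for that picture, good to about 4 mm: a listed point, or the origin of a listed thing).
The state is a dict: "time_s": time; "joint_pos": joint angles; "qd": joint speeds; "effort": joint torques, N m; "ee_pos": TCP position; "eef_rot": TCP orientation; "force": force on the tool from outside, world axes, zero at the start; "wrist_torque": the same for the moment, N m; "finger_gap": finger opening in m.
Only numpy, scipy, OpenCV 4.12 (cv2) and the standard library are available. Lean on these libraries where they do the work, as an engineer would, in place of code of your own. Each camera call takes 0.05 s, during which the arm holds its last target.

### The job

First lock the spice tower's swivel: take the steel rod from its wooden cradle and press it down past the sprung jaw until it sits fully home in the fork clip beside the tower, its end in the tower's notch. Then take the lid off the wooden bowl, put it flat on the tower with its cross-bar through the slot, and turn it clockwise (seen from above) half way to its lock, so that its two pointer tabs line up with the two ribs on the tower's rim; do not turn it on to where the lock clicks. Finish while still gripping the lid there, since a spring turns it back if it is let go, and leave the tumbler, jar and scoop where they stand.

Things in the scene. Friction and masses are not known exactly. Their poses are not given: they have to be found in the camera images.
- rod_mid (a point): Centre of the loose steel locking rod: round, 12 mm diameter, 150 mm long along its x axis, with a 14 x 14 mm square grip 40 mm long in the middle (faces square to its y and z axes); about 140 g; either end may go either way. It starts level in the wooden cradle, axis 36 mm above the shelf.
- cradle: Fixed light-wood cradle holding the rod at the start; origin under its middle, x along the rod. Foot plank 130 x 44 mm, 8 mm thick; two notched posts 50 mm either side of the middle, 10 mm thick, 38 mm high, 90 mm free between them.
- clip_seat (a point): Where the rod's centre is when home in the steel fork clip, 70 mm above the shelf. Its y axis is the seated rod's direction; +y points to the tower's axis, 123 mm away. Fork posts, 8 mm thick, stand 45 mm either side along y; slots 15 mm wide, open upward. The tine on the -x side rises 31 mm above this point, leaning out at the top; the one on the +x side 2 mm.
- jaw_hinge (a point): Middle of the sprung jaw's hinge, 35 mm below the rod's seat and 12 mm to its +x side. Two bent prongs, 5 mm thick, 37 mm either side along y, rise 65 mm from here and hook over the rod; 69 mm is free between them for fingers, down to 15 mm above here. A rod lowered straight down meets them about 25 mm above home, pushes them aside (5 to 15 N), and they spring back over it.
- jaw (a joint): Angle of the sprung jaw of the fork clip: 0 = closed, about 0.15 while the rod passes, back near 0 when the rod is home.
- tower_mouth (a point): Centre of the flat top of the round steel spice tower (80 mm diameter, top 128 mm above the shelf), z up. The x axis lies along the slot in the top: 15 mm wide, 56 mm long, through a 5 mm plate into a round chamber. The tower turns freely on a swivel until the rod is home with its end in the tower's notch. The top is the same after half a turn.
- tower_rib (a point): Top end of one of the two ribs on the tower's rim (4 mm wide, standing out 6 mm): the half-turn mark, 0.77 rad clockwise, seen from above, from the slot's end. The other rib is opposite.
- tower_notch (a point): Middle of the tower's open-topped notch for the rod end, 50 mm from the tower's axis, 70 mm above the shelf: two upright teeth, 16 mm free between them, 24 mm long radially, reaching 14 mm above and 12 mm below this point. It faces the clip at the start.
- lid_grip (a point): Centre of the loose lid's grip, an upright dark-wood bar 52 mm long (along x), 12 mm wide, 34 mm high, on a steel disc 80 mm wide, 6 mm thick. It is 23 mm above the disc's underside, so 23 mm above tower_mouth when the lid is on, and 68 mm above the shelf at the start (level on the bowl). Two pointer tabs on the disc's edge lie in line with the bar. About 130 g; same after half a turn.
- lid_crossbar (a point): Centre of the lid's bayonet cross-bar, under the disc, parallel to the grip: 45 mm long, 10 mm wide, and narrower (36 x 6 mm) in its last 4 mm; it reaches 18.5 mm below the disc's underside. This point is 10.5 mm below the underside.
- bowl: Small loose wooden bowl, 72 mm diameter, 45 mm high, origin under its middle; the lid starts lying on its rim, cross-bar hanging inside.
- follower (a joint): Angle of the sprung ring in the tower that the lid's cross-bar drives, growing clockwise: 0 until the lid is about 0.2 rad clockwise of the slot, then lid angle minus about 0.2. It turns the lid back with 0.05 to 0.13 N m. Half-turn mark: about 0.57. From about 0.67 a sprung catch is felt; from 1.1 the lock is reached, which must not happen.
- tumbler: Glass tumbler, 68 mm diameter, 100 mm high; origin under its middle. Bystander.
- jar: Closed white ceramic jar, 84 mm diameter, 120 mm high; origin under its middle. Bystander.
- scoop: Red plastic scoop lying flat, about 125 mm long; origin under the middle of its cup. Bystander.
Things that resemble listed ones, but are neither listed nor needed, are in the scene too. Of the things shaped like the part that bears rod_mid, the bare steel one is meant.

How it is judged:
By the outcome, as a careful person would: the job done as asked, in the order asked, and still so for the second after the job is handed in, while the arm keeps its last pose, push and grip.
It also fails if it takes over 64 s, if anything falls off the work surface, if the arm or the gripper's body presses on something with over 40 N, if the wrist force passes 120 N, or if a joint passes its speed limit or range.

## Working session

There is one attempt and no reset: what is moved stays moved. The work goes in short steps, Python scripts to look and compute and a shell command to move; the robot and the scene stay as the last step left them, time stands still between calls to the robot, and variables do not carry over. Pictures are saved under pics/ and viewed, and the job is handed in when it is done.

```bash
mkdir -p pics
cat > h.py <<'E'
import numpy as np,cv2,json
from scipy.spatial.transform import Rotation as R
from rig import ctrl
E
python3 - <<'E'
from h import *
print(ctrl.sense()); print(ctrl.grip_point_offset)
for n in ("side","top"):
    print(n,ctrl.camera_model(n))
    cv2.imwrite(f"pics/{n}0.png",ctrl.get_image(n))
E
```

```text
{'time_s': 0.0, 'joint_pos': array([-1.23639283e+00,  1.31153133e-01,  1.48929743e+00, -2.96836506e-06,
        1.52297753e+00, -8.54464505e-02]), 'qd': array([-7.36634236e-04, -8.29469988e-04, -4.90975354e-05, -3.44810656e-04,
       -1.98507093e-03, -2.14148254e-03]), 'effort': array([ 1.02787017e-03, -5.69402039e+01, -5.00548768e+01,  6.58815270e-05,
        1.51193870e-02, -3.05209042e-06]), 'ee_pos': array([ 0.24438728, -0.54737257,  0.23023925]), 'eef_rot': array([3.05776146, 1.56896089, 1.90681523]), 'force': array([-0.65583363, -0.64619553, -0.23026681]), 'wrist_torque': array([ 0.02261489, -0.01121909,  0.02567148]), 'finger_gap': 0.08544596176033487}
0.0187
side {'mtx': array([[419.28757423,   0.        , 253.75529725],
       [  0.        , 419.28757423, 194.37732201],
       [  0.        ,   0.        ,   1.        ]]), 'D': array([0.0107765, 0.       , 0.       , 0.       , 0.       ]), 'origin': array([-0.09307667,  0.72414064,  0.71693096]), 'orientation': array([-2.10857260e+00, -1.42052869e-03, -2.47107501e+00])}
top {'mtx': array([[394.26984748,   0.        , 261.53473648],
       [  0.        , 394.26984748, 197.51751356],
       [  0.        ,   0.        ,   1.        ]]), 'D': array([-0.08823646,  0.        ,  0.        ,  0.        ,  0.        ]), 'origin': array([ 0.41044479, -0.04882693,  1.00629445]), 'orientation': array([-3.00154369, -0.01093351, -1.57006435])}
```

View pics/side0.png

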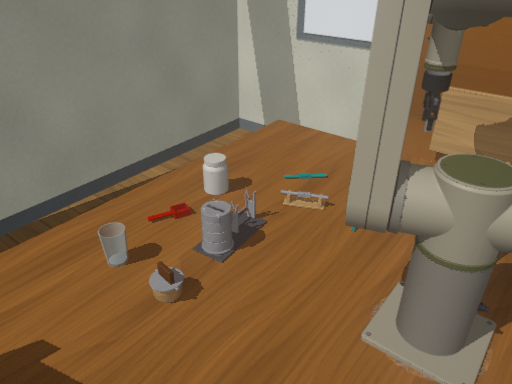

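View pics/top0.png

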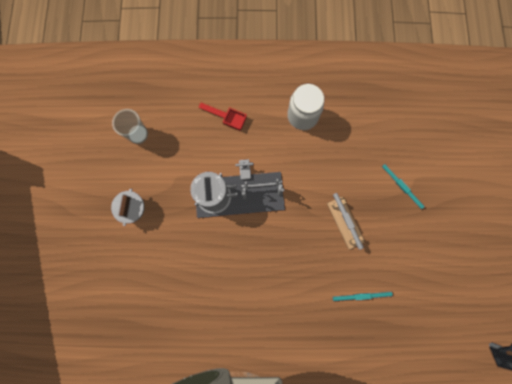

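```bash
cat >> h.py <<'E'
def c2w(n,p):
    m=ctrl.camera_model(n); return R.from_euler('xyz',m['orientation']).apply(p)+m['origin']
def px(n,P):
    m=ctrl.camera_model(n); r=R.from_euler('xyz',m['orientation']); p=r.inv().apply(np.atleast_2d(P)-m['origin'])
    return cv2.projectPoints(p.reshape(-1,1,3),np.zeros(3),np.zeros(3),m['mtx'],m['D'])[0].reshape(-1,2)
def atz(n,uv,z):
    m=ctrl.camera_model(n); u=cv2.undistortPoints(np.array(uv,float).reshape(-1,1,2),m['mtx'],m['D']).reshape(-1,2)
    d=R.from_euler('xyz',m['orientation']).apply(np.c_[u,np.ones(len(u))])
    return m['origin']+d*((z-m['origin'][2])/d[:,2])[:,None]
def tri(uvs,uvt):
    A=[];b=[]
    for n,uv in (("side",uvs),("top",uvt)):
        o=ctrl.camera_model(n)['origin'];d=atz(n,[uv],0)[0]-o;d/=np.linalg.norm(d);M=np.eye(3)-np.outer(d,d);A.append(M);b.append(M@o)
    p=np.linalg.solve(A[0]+A[1],b[0]+b[1]); return p
E
python3 - <<'E'
from h import *
for n in ("top","side"):
    for t in ["rod_mid","cradle","clip_seat","tower_mouth","tower_rib","tower_notch","lid_grip","bowl","jaw_hinge"]:
        for d in ctrl.tip_of(t,n)[:3]:
            w=c2w(n,d['xyz']); print(n,t,round(d['confidence'],2),w.round(3),px(n,w).round(0))
print(ctrl.sense()['time_s'])
E
```

```text
top rod_mid 0.8 [ 0.582 -0.428  0.006] [[402. 186.]]
top rod_mid 0.69 [0.525 0.277 0.001] [[131. 208.]]
top rod_mid 0.67 [ 0.299 -0.311  0.011] [[362. 298.]]
top cradle 0.77 [ 0.485 -0.275  0.001] [[345. 224.]]
top clip_seat 0.56 [ 0.569 -0.058  0.073] [[261. 186.]]
top tower_mouth 0.85 [0.553 0.064 0.127] [[207. 189.]]
top tower_mouth 0.49 [ 0.579 -0.056  0.039] [[260. 185.]]
top tower_rib 0.95 [0.592 0.036 0.128] [[220. 172.]]
top tower_notch 0.61 [0.559 0.008 0.071] [[234. 190.]]
top lid_grip 0.63 [0.52  0.271 0.071] [[125. 206.]]
top lid_grip 0.32 [0.524 0.271 0.04 ] [[129. 206.]]
top bowl 0.68 [0.591 0.034 0.128] [[221. 173.]]
top bowl 0.57 [ 0.486 -0.272  0.003] [[344. 223.]]
top bowl 0.49 [0.526 0.274 0.001] [[132. 207.]]
top jaw_hinge 0.9 [ 0.579 -0.059  0.039] [[262. 185.]]
side rod_mid 0.59 [ 0.585 -0.423  0.004] [[304. 177.]]
side rod_mid 0.46 [ 0.49  -0.274  0.036] [[305. 194.]]
side cradle 0.83 [ 0.495 -0.273 -0.003] [[303. 204.]]
side cradle 0.38 [0.527 0.275 0.037] [[165. 282.]]
side clip_seat 0.91 [ 0.568 -0.055  0.071] [[242. 205.]]
side tower_mouth 0.95 [0.559 0.064 0.13 ] [[215. 206.]]
side tower_mouth 0.65 [0.759 0.012 0.   ] [[181. 213.]]
side tower_rib 0.74 [0.597 0.039 0.129] [[211. 198.]]
side tower_notch 0.77 [0.565 0.01  0.071] [[228. 215.]]
side lid_grip 0.8 [0.525 0.269 0.067] [[166. 272.]]
side lid_grip 0.25 [0.595 0.04  0.128] [[211. 199.]]
side bowl 0.71 [ 0.53   0.273 -0.002] [[167. 294.]]
side jaw_hinge 0.89 [ 0.583 -0.056  0.031] [[238. 215.]]
1.0
```

Rod candidates in the top view are the teal rod at (403,187), the teal rod at (362,297) and the bare steel rod in the cradle at (348,222). The steel one is meant. Next I'll check close crops.

Run:
```python
from h import *
t=cv2.imread("pics/top0.png");s=cv2.imread("pics/side0.png")
a=cv2.resize(t[180:260,310:390],None,fx=5,fy=5,interpolation=2)
b=cv2.resize(t[150:230,180:300],None,fx=5,fy=5,interpolation=2)
c=cv2.resize(s[170:270,190:340],None,fx=5,fy=5,interpolation=2)
d=cv2.resize(t[180:240,90:170],None,fx=5,fy=5,interpolation=2)
cv2.imwrite("pics/a.png",a);cv2.imwrite("pics/b.png",b);cv2.imwrite("pics/c.png",c);cv2.imwrite("pics/d.png",d)
```

```text
(no output)
```

View pics/a.png

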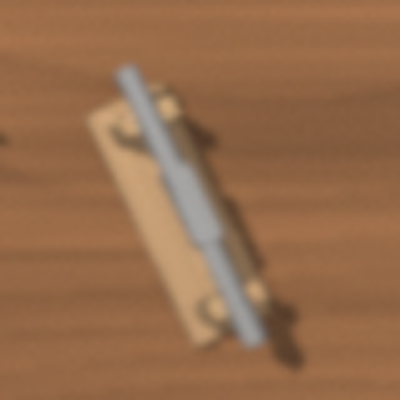

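View pics/b.png

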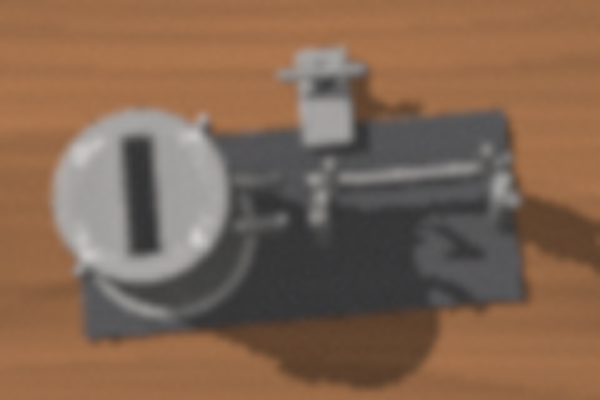

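View pics/c.png

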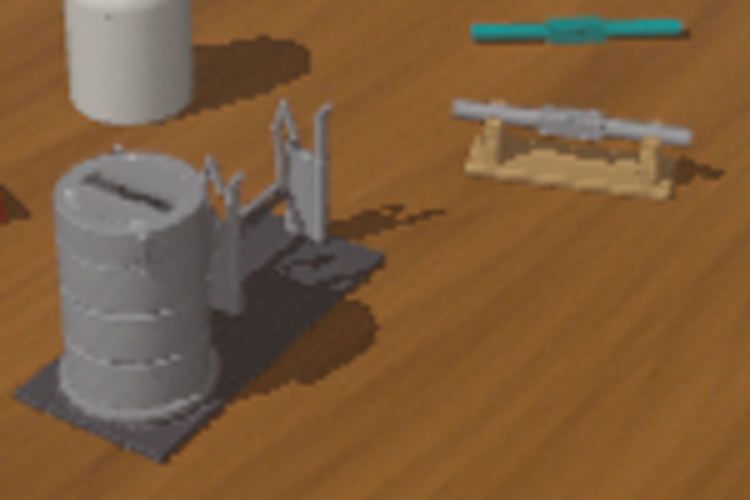

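View pics/d.png

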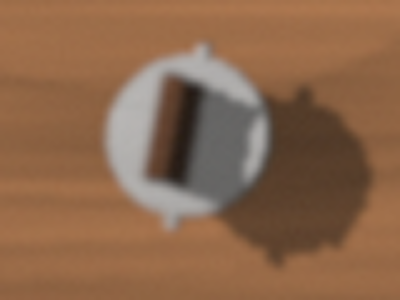

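Run:
```python
from h import *
e=atz("top",[(310+128/5,180+72/5),(310+255/5,180+340/5)],0.041);print("rod ends",e,e.mean(0),np.linalg.norm(e[0]-e[1]),np.degrees(np.arctan2(*(e[0]-e[1])[1::-1])))
g=atz("top",[(310+172/5,180+165/5),(310+212/5,180+245/5)],0.043);print("gripmid",g.mean(0))
s=atz("top",[(180+138/5,150+135/5),(180+148/5,150+252/5)],0.128);print("slot",s.mean(0),np.linalg.norm(s[0]-s[1]),np.degrees(np.arctan2(*(s[0]-s[1])[1::-1])))
r=atz("top",[(180+203/5,150+120/5),(180+80/5,150+270/5)],0.126);print("ribs",r,r.mean(0),np.degrees(np.arctan2(*(r[0]-r[1])[1::-1])))
c=atz("top",[(180+140/5,150+195/5)],0.128);print("towerc",c)
pl=atz("top",[(180+85/5,150+338/5),(180+525/5,150+298/5)],0.003);print("plate edge dir",np.degrees(np.arctan2(*(pl[0]-pl[1])[1::-1])))
l=atz("top",[(90+205/5,180+48/5),(90+170/5,180+225/5)],0.048);print("lid tabs",l,l.mean(0),np.degrees(np.arctan2(*(l[0]-l[1])[1::-1])))
# overlay
t=cv2.imread("pics/top0.png");sd=cv2.imread("pics/side0.png")
T=np.array([.554,.065,0]); 
a=np.radians(90+np.degrees(0));
d=np.array([.566,-.057,0]);y=(T-d);y/=np.linalg.norm(y);x=np.array([y[1],-y[0],0]);print("y dir",np.degrees(np.arctan2(y[1],y[0])),np.linalg.norm(T-d))
# side triangulations: block top & tines
for n,(us,ut) in dict(blockTop=((190+300/5,170+150/5),(180+328/5,150+60/5))).items(): print(n,tri(us,ut))
```

```text
rod ends [[ 0.55479329 -0.24359167  0.041     ]
 [ 0.42204696 -0.30335572  0.041     ]] [ 0.48842013 -0.2734737   0.041     ] 0.1455792912879017 24.237869232420383
gripmid [ 0.48834437 -0.2733656   0.043     ]
slot [0.55422063 0.06119236 0.128     ] 0.053801647334812935 5.967878361090513
ribs [[0.58835979 0.03478302 0.126     ]
 [0.5194832  0.08916526 0.126     ]] [0.55392149 0.06197414 0.126     ] -38.29322934533043
towerc [[0.55341401 0.06251371 0.128     ]]
plate edge dir 95.34595114615173
lid tabs [[0.56462524 0.26419087 0.048     ]
 [0.47681114 0.27761623 0.048     ]] [0.52071819 0.27090355 0.048     ] -8.692293619724406
y dir 95.61758059012679 0.12258874336577562
blockTop [ 0.5831901  -0.04386618  0.10125382]
```

Run:
```python
from h import *
for n in ("top","side"):
  for t in ["jaw_hinge","tower_mouth","rod_mid","lid_grip"]:
    for d in ctrl.outline_of(t,n)[:3]:
      m=d['region'];ys,xs=np.nonzero(m);print(n,t,round(d['confidence'],2),xs.min(),xs.max(),ys.min(),ys.max(),m.sum())
```

```text
top jaw_hinge 0.58 190 283 159 217 3813
top tower_mouth 0.72 191 235 173 213 1313
top rod_mid 0.73 334 361 194 248 286
top rod_mid 0.53 383 423 165 208 284
top rod_mid 0.52 335 389 293 299 172
top lid_grip 0.72 110 143 190 223 839
side jaw_hinge 0.69 194 265 193 261 2791
side tower_mouth 0.93 201 233 200 254 1569
side tower_mouth 0.66 194 264 192 261 2762
side tower_mouth 0.32 281 326 190 198 168
side rod_mid 0.73 284 324 174 178 152
side rod_mid 0.44 281 327 190 198 193
side lid_grip 0.8 149 182 262 290 713
```

Run:
```python
from h import *
for z in (0,.05,.1):
  w=atz("top",[(180+325/5,150+75/5),(180+328/5,150+140/5),(180+285/5,150+75/5),(180+362/5,150+70/5)],z); print(z,w.round(3).tolist()); print(px("side",w).round(0).tolist())
s=cv2.imread("pics/side0.png")
cv2.imwrite("pics/c2.png",cv2.resize(s[185:245,195:270],None,fx=10,fy=10,interpolation=2))
```

```text
0 [[0.638, -0.017, 0.0], [0.603, -0.018, 0.0], [0.638, 0.004, 0.0], [0.641, -0.036, 0.0]]
[[216.0, 223.0], [225.0, 227.0], [211.0, 226.0], [220.0, 220.0]]
0.05 [[0.627, -0.018, 0.05], [0.594, -0.02, 0.05], [0.627, 0.002, 0.05], [0.629, -0.036, 0.05]]
[[218.0, 210.0], [227.0, 214.0], [214.0, 213.0], [222.0, 207.0]]
0.1 [[0.615, -0.02, 0.1], [0.584, -0.021, 0.1], [0.615, -0.001, 0.1], [0.618, -0.037, 0.1]]
[[221.0, 196.0], [229.0, 200.0], [216.0, 199.0], [224.0, 194.0]]
```

View pics/c2.png

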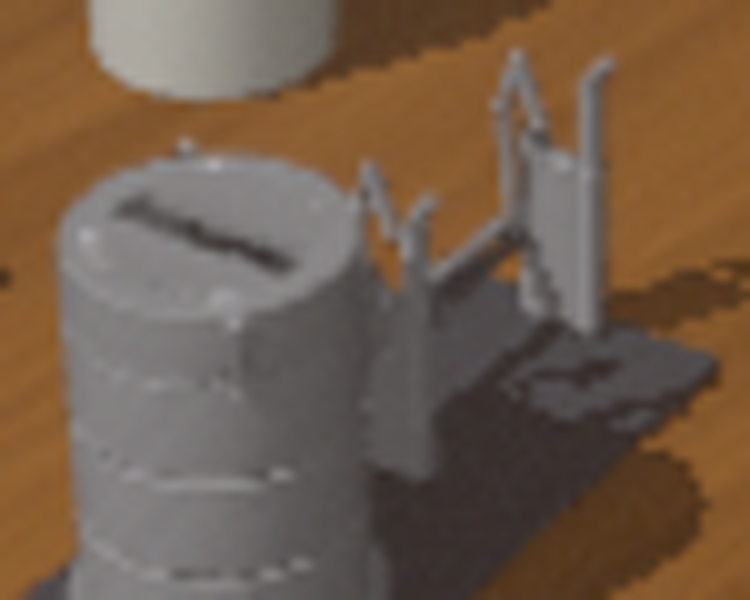

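```bash
cat >> h.py <<'E'
def plan(xyz,rodang=None):
    """xyz target TCP, rodang = heading deg (mod 180) of tool z wanted"""
    s=ctrl.sense();r=R.from_euler('xyz',s['eef_rot']);M=r.as_matrix()
    h=np.degrees(np.arctan2(M[1,2],M[0,2]));print("t",round(s['time_s'],2),"tcp",s['ee_pos'].round(4),"zhead",h.round(2),"xaxis",M[:,0].round(4),"gap",round(s['finger_gap'],4),"F",s['force'].round(1),"T",s['wrist_torque'].round(2),"j6",s['joint_pos'][[0,5]].round(3))
    if rodang is not None:
        dh=(rodang-h+90)%180-90   # ccw from above
        print("turn about tool x (deg): %.2f  (or %.2f)"%(-dh, -dh+(180 if dh>0 else -180)))
        r2=R.from_rotvec([0,0,np.radians(dh)])*r
    else:r2=r
    d=np.array(xyz)-s['ee_pos']
    print("shift now (mm):",(r.inv().apply(d)*1e3).round(1)," after turn:",(r2.inv().apply(d)*1e3).round(1))
E
python3 - <<'E'
from h import *
plan([.489,-.2735,.13],24.2+90)
E
```

```text
t 1.4 tcp [ 0.2446 -0.5479  0.2313] zhead -65.95 xaxis [-0.  0. -1.] gap 0.0851 F [-0.1 -0.3  0.4] T [-0.02  0.02  0.02] j6 [-1.236 -0.085]
turn about tool x (deg): -0.15  (or 179.85)
shift now (mm): [ 101.3  335.1 -150.9]  after turn: [ 101.3  335.4 -150.1]
```

```bash
python3 -m pendant '[[0.06,[0.01,0.042,-0.0188],0],[0.06,[0.01,0.042,-0.0188],0],[0.06,[0.01,0.042,-0.0188],0],[0.06,[0.01,0.042,-0.0188],0],[0.06,[0.01,0.042,-0.0188],0],[0.06,[0.01,0.042,-0.0188],0],[0.06,[0.01,0.042,-0.0188],0],[0.06,[0.01,0.042,-0.0188],0],[0.06,[0,0,0],0]]' 100
python3 - <<'E'
from h import *
plan([.489,-.2735,.13],24.2+90)
cv2.imwrite("pics/t1.png",cv2.resize(ctrl.get_image("top")[170:270,290:410],None,fx=5,fy=5,interpolation=2))
E
```

```text
time_s: 2.52
ee_pos: [0.4974, -0.2668, 0.1495]
eef_rot: [0.108, 1.567, -1.046]
force: [-0.1, 0.1, 0.2]
finger_gap: 0.0601
t 2.52 tcp [ 0.4974 -0.2668  0.1495] zhead -66.1 xaxis [ 0.0019 -0.0033 -1.    ] gap 0.0601 F [-0.1  0.1  0.2] T [0.03 0.05 0.03] j6 [-0.582  0.572]
turn about tool x (deg): -0.30  (or 179.70)
shift now (mm): [ 19.5 -10.4   2.7]  after turn: [ 19.5 -10.4   2.6]
```

View pics/t1.png

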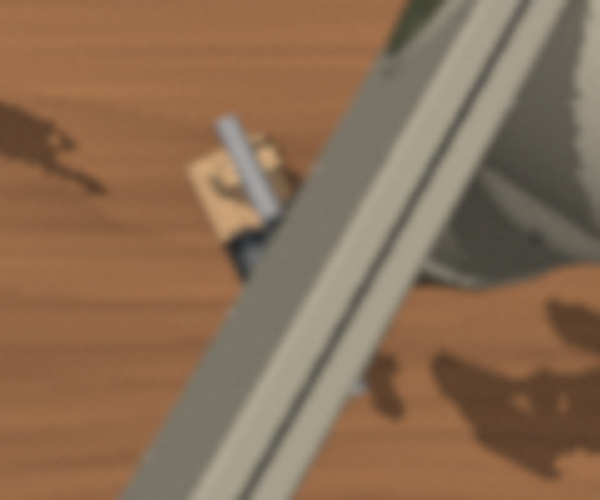

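```bash
python3 -m pendant '[[0.06,[0.03,-0.0104,0.0026],-0.3],[0.06,[0.03,0,0],0],[0.06,[0.02,0,0],0],[0.06,[0,0,0],0]]'
python3 - <<'E'
from h import *
plan([.489,-.2735,.0215],24.2+90)
cv2.imwrite("pics/s1.png",cv2.resize(ctrl.get_image("side")[140:230,240:360],None,fx=6,fy=6,interpolation=2))
E
```

```text
time_s: 3.08
ee_pos: [0.4872, -0.2801, 0.0707]
eef_rot: [0.088, 1.561, -1.064]
force: [-0.0, 0.1, 0.1]
finger_gap: 0.06
t 3.08 tcp [ 0.4872 -0.2801  0.0707] zhead -66.02 xaxis [ 0.0046 -0.0082 -1.    ] gap 0.06 F [-0.   0.1  0.1] T [ 0.04  0.06 -0.02] j6 [-0.61   0.543]
turn about tool x (deg): -0.22  (or 179.78)
shift now (mm): [49.1  4.3 -5.8]  after turn: [49.1  4.3 -5.8]
```

View pics/s1.png

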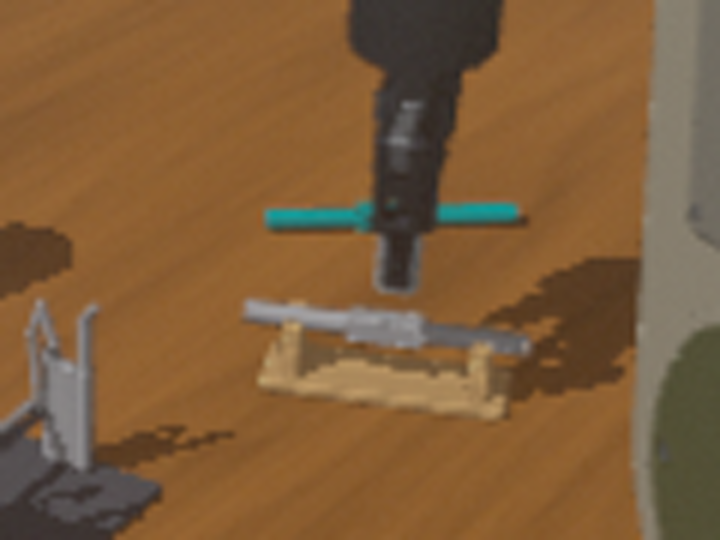

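```bash
python3 -m pendant '[[0.06,[0.015,0.0043,-0.0058],0],[0.06,[0.015,0,0],0],[0.06,[0.01,0,0],0],[0.06,[0,0,0],0]]'
python3 - <<'E'
from h import *
plan([.489,-.2735,.0215],24.2+90)
E
```

```text
time_s: 3.62
ee_pos: [0.491, -0.275, 0.0317]
eef_rot: [0.253, 1.556, -0.9]
force: [0.4, -0.3, -0.1]
finger_gap: 0.0598
t 3.62 tcp [ 0.491  -0.275   0.0317] zhead -66.05 xaxis [ 0.0092 -0.0116 -0.9999] gap 0.0598 F [ 0.4 -0.3 -0.1] T [ 0.    0.02 -0.05] j6 [-0.599  0.556]
turn about tool x (deg): -0.25  (or 179.75)
shift now (mm): [10.2 -1.3 -2.4]  after turn: [10.2 -1.3 -2.4]
```

```bash
python3 -m pendant '[[0.06,[0.0095,-0.0013,-0.0024],0],[0.06,[0,0,0],0],[0.03,[0,0,0],0],[0.0,[0,0,0],0],[0.0,[0,0,0],0],[0.0,[0,0,0],0],[0.0,[0,0,0],0]]' 100
python3 - <<'E'
from h import *
plan([.489,-.2735,.0215],24.2+90)
E
```

```text
time_s: 4.5
ee_pos: [0.4897, -0.2739, 0.0229]
eef_rot: [0.286, 1.554, -0.867]
force: [-0.2, -0.8, 0.1]
finger_gap: 0.0117
t 4.5 tcp [ 0.4897 -0.2739  0.0229] zhead -66.04 xaxis [ 0.0109 -0.0128 -0.9999] gap 0.0117 F [-0.2 -0.8  0.1] T [-0.02  0.   -0.05] j6 [-0.598  0.556]
turn about tool x (deg): -0.24  (or 179.76)
shift now (mm): [ 1.4 -0.5 -0.7]  after turn: [ 1.4 -0.5 -0.7]
```

```bash
python3 -m pendant '[[0.0,[0,0,0],0],[0.0,[0,0,0],0]]' 100
python3 - <<'E'
from h import *
plan([.489,-.2735,.0215],24.2+90)
cv2.imwrite("pics/s2.png",cv2.resize(ctrl.get_image("side")[150:230,260:360],None,fx=7,fy=7,interpolation=2))
E
```

```text
time_s: 4.75
ee_pos: [0.4897, -0.2739, 0.0228]
eef_rot: [0.284, 1.554, -0.868]
force: [0.4, 0.1, 0.2]
finger_gap: 0.0116
t 4.75 tcp [ 0.4897 -0.2739  0.0228] zhead -66.04 xaxis [ 0.0108 -0.0128 -0.9999] gap 0.0116 F [0.4 0.1 0.2] T [0.03 0.03 0.01] j6 [-0.598  0.556]
turn about tool x (deg): -0.24  (or 179.76)
shift now (mm): [ 1.3 -0.5 -0.7]  after turn: [ 1.3 -0.5 -0.7]
```

View pics/s2.png

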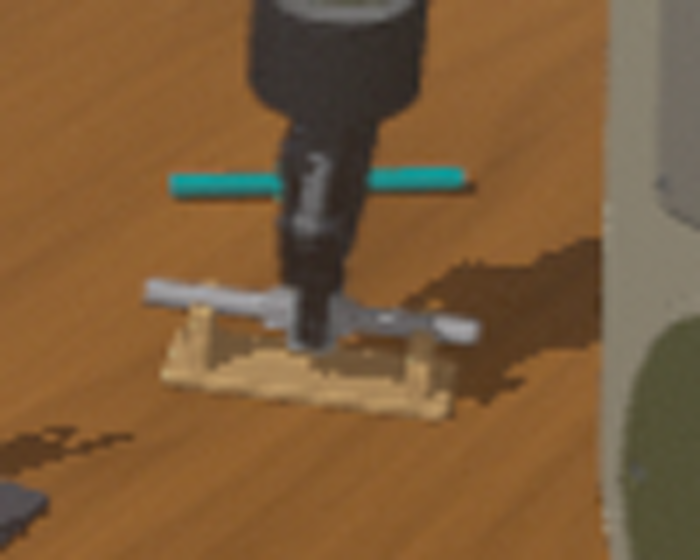

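```bash
python3 -m pendant '[[0.0,[-0.02,0,0],0],[0.0,[-0.04,0,0],0],[0.0,[-0.04,0,0],-8],[0.0,[-0.04,0,0],-8],[0,[0,0,0],-8],[0,[0,0,0],-8],[0,[0,0,0],-8],[0,[0,0,0],-8],[0,[0,0,0],-8],[0,[0,0,0],-8],[0,[0,0,0],-8],[0,[0,0,0],0]]'
python3 - <<'E'
from h import *
plan([.566,-.059,.15],5.7)
E
```

```text
time_s: 6.3
ee_pos: [0.4895, -0.2727, 0.1854]
eef_rot: [-0.886, 1.541, -0.742]
force: [0.1, 0.6, -1.2]
finger_gap: 0.0117
t 6.3 tcp [ 0.4895 -0.2727  0.1854] zhead 8.26 xaxis [ 0.0217 -0.0199 -0.9996] gap 0.0117 F [ 0.1  0.6 -1.2] T [ 0.03  0.05 -0.01] j6 [-0.597 -0.74 ]
turn about tool x (deg): 2.56  (or -177.44)
shift now (mm): [ 32.8 201.3 105.7]  after turn: [ 32.5 205.8  96.6]
```

```bash
python3 -m pendant '[[0.0,[0,0.04,0.019],2.5],[0.0,[0,0.04,0.019],0],[0.0,[0,0.04,0.019],0],[0.0,[0,0.04,0.019],0],[0,[0,0.04,0.019],0],[0,[0,0,0],0],[0,[0,0,0],0]]'
python3 - <<'E'
from h import *
plan([.566,-.059,.15],5.7)
E
```

```text
time_s: 7.18
ee_pos: [0.5667, -0.0593, 0.1891]
eef_rot: [-0.753, 1.535, -0.682]
force: [-0.6, -0.5, -1.8]
finger_gap: 0.0119
t 7.17 tcp [ 0.5667 -0.0593  0.1891] zhead 4.11 xaxis [ 0.0275 -0.0223 -0.9994] gap 0.0119 F [-0.6 -0.5 -1.8] T [-0.03  0.03  0.02] j6 [-0.183 -0.252]
turn about tool x (deg): -1.59  (or 178.41)
shift now (mm): [39.1  1.3 -1.7]  after turn: [39.1  1.3 -1.7]
```

```bash
python3 -m pendant '[[0,[0.02,0.001,-0.002],-1.6],[0,[0,0,0],0]]' >/dev/null
python3 - <<'E'
from h import *
plan([.566,-.059,.15],5.7)
cv2.imwrite("pics/s3.png",cv2.resize(ctrl.get_image("side")[150:260,180:300],None,fx=6,fy=6,interpolation=2))
cv2.imwrite("pics/t3.png",cv2.resize(ctrl.get_image("top")[140:240,170:310],None,fx=5,fy=5,interpolation=2))
E
```

```text
t 7.42 tcp [ 0.5643 -0.0606  0.1675] zhead 5.61 xaxis [ 0.0267 -0.0226 -0.9994] gap 0.0119 F [-0.3  0.3 -1.9] T [-0.03  0.02  0.05] j6 [-0.186 -0.281]
turn about tool x (deg): -0.09  (or 179.91)
shift now (mm): [17.5  1.8  1.4]  after turn: [17.5  1.8  1.4]
```

View pics/s3.png

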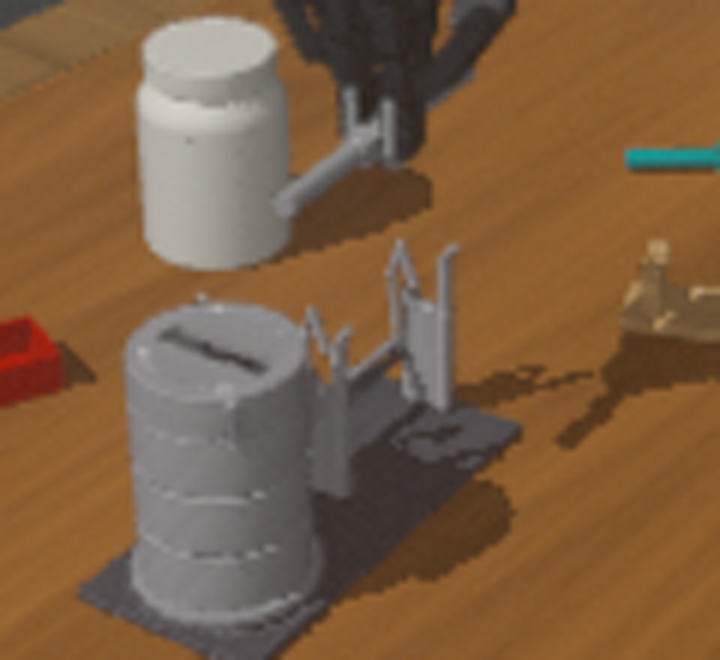

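View pics/t3.png

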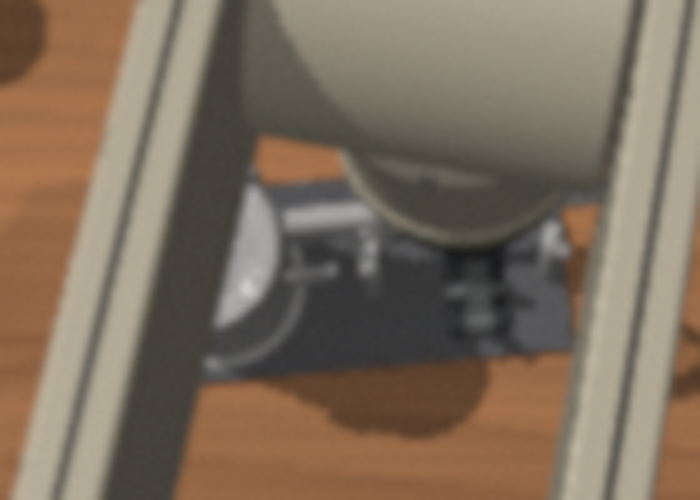

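Run:
```python
from h import *
s=ctrl.sense();M=R.from_euler('xyz',s['eef_rot']).as_matrix()
c=s['ee_pos']-.0132*M[:,0];e=c+.075*M[:,1];print("end pred",e,c)
P=np.array([e,c+.045*M[:,1],c-.075*M[:,1]])
S=np.array([.567,-.059,.07]);a=np.radians(95.7);y=np.array([np.cos(a),np.sin(a),0]);x=np.array([y[1],-y[0],0]);z=np.array([0,0,1])
T=S+.123*y; 
pts=[T+[0,0,.058]]+[T+[0,0,.058]+.04*(x*np.cos(q)+y*np.sin(q)) for q in np.linspace(0,6.28,17)]
tines=[S+k*.045*y+ (-.0075)*x+.031*z*j for k in(1,-1) for j in (0,1)]
hinge=[S+.012*x-.035*z+k*.037*y for k in(-1,1)]+[S+.012*x+.030*z+k*.037*y for k in(-1,1)]
for n,(x0,y0,w,h,f) in dict(side=(180,150,120,110,6),top=(170,140,140,100,5)).items():
  im=cv2.resize(ctrl.get_image(n)[y0:y0+h,x0:x0+w],None,fx=f,fy=f,interpolation=2)
  for L,col in ((P,(0,0,255)),(pts,(0,255,0)),(tines,(255,0,0)),(hinge,(0,255,255))):
    for u in px(n,np.array(L)): cv2.circle(im,tuple(int(v) for v in ((u-[x0,y0]+.5)*f)),3,col,-1)
  cv2.imwrite(f"pics/o_{n}.png",im)
```

```text
end pred [0.55821576 0.01419649 0.18114856] [ 0.56546556 -0.06042667  0.18310401]
```

View pics/o_side.png

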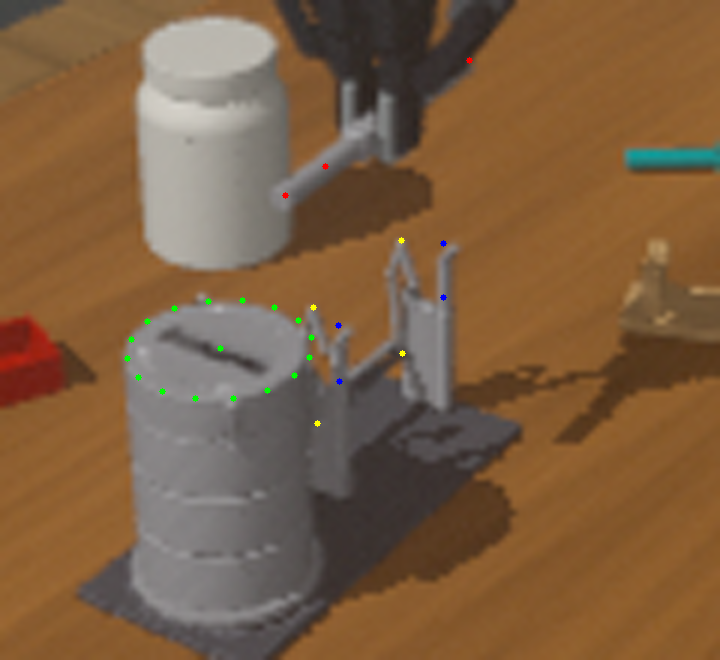

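View pics/o_top.png

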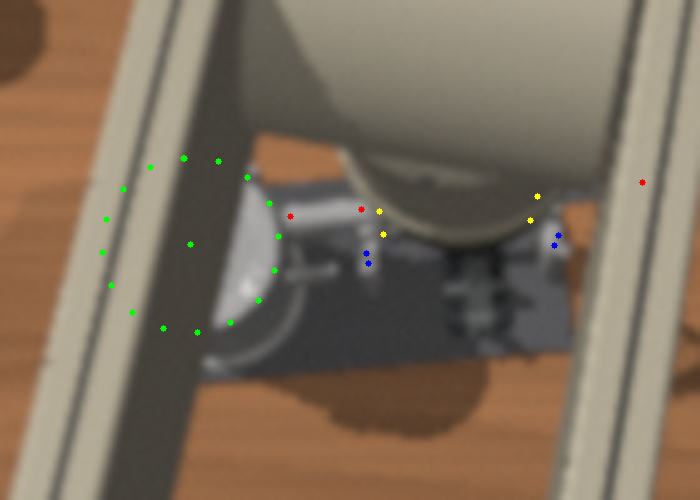

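```bash
python3 -m pendant '[[0,[0.02,0.0017,0.003],0],[0,[0.02,0,0],0],[0,[0.02,0,0],0],[0,[0,0,0],0]]' >/dev/null
python3 - <<'E'
from h import *
plan([.5674,-.0587,.092],5.7)
E
```

```text
t 8.12 tcp [ 0.5716 -0.06    0.1065] zhead 5.56 xaxis [ 0.0318 -0.0233 -0.9992] gap 0.0119 F [-0.7  0.5 -1.6] T [ 0.   -0.04  0.01] j6 [-0.183 -0.274]
turn about tool x (deg): -0.14  (or 179.86)
shift now (mm): [14.3  2.1 -4.5]  after turn: [14.3  2.1 -4.5]
```

```bash
python3 -m pendant '[[0,[0.005,0.002,-0.0045],0],[0,[0.005,0,0],0],[0,[0.003,0,0],0],[0,[0,0,0],0]]' >/dev/null
python3 - <<'E'
from h import *
plan([.5674,-.0587,.092],5.7)
s=ctrl.sense();M=R.from_euler('xyz',s['eef_rot']).as_matrix()
c=s['ee_pos']-.0132*M[:,0];P=np.array([c+.075*M[:,1],c+.045*M[:,1],c-.045*M[:,1],c-.075*M[:,1]]);print(c)
for n,(x0,y0,w,h,f) in dict(side=(200,160,90,90,8),top=(200,150,110,80,7)).items():
  im=cv2.resize(ctrl.get_image(n)[y0:y0+h,x0:x0+w],None,fx=f,fy=f,interpolation=2)
  for u in px(n,P): cv2.circle(im,tuple(int(v) for v in ((u-[x0,y0]+.5)*f)),3,(0,0,255),-1)
  cv2.imwrite(f"pics/p_{n}.png",im)
E
```

```text
t 8.62 tcp [ 0.5681 -0.0587  0.0939] zhead 5.56 xaxis [ 0.0342 -0.0237 -0.9991] gap 0.0117 F [-0.  -0.8 -1.9] T [0.02 0.03 0.  ] j6 [-0.182 -0.273]
turn about tool x (deg): -0.14  (or 179.86)
shift now (mm): [ 1.9  0.1 -0.8]  after turn: [ 1.9  0.1 -0.8]
[ 0.56768471 -0.05836059  0.10711162]
```

View pics/p_side.png

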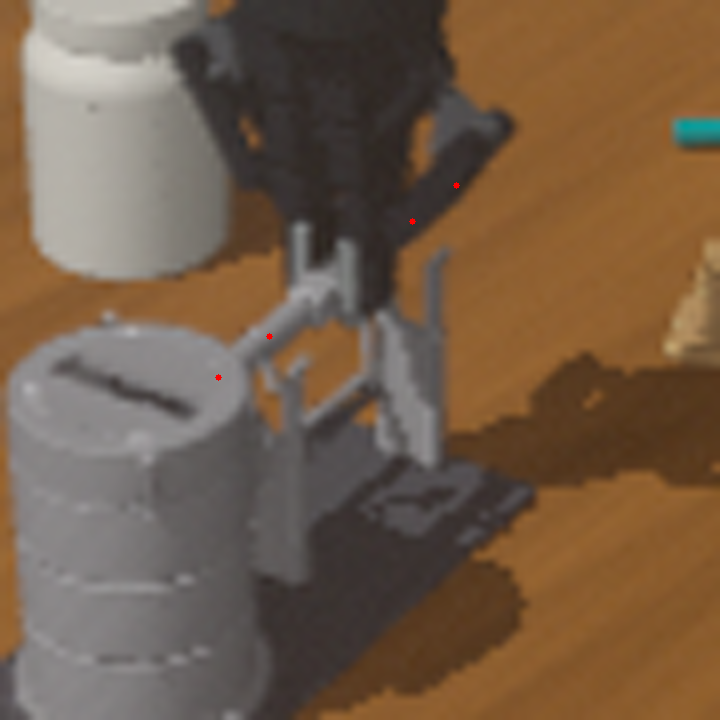

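View pics/p_top.png

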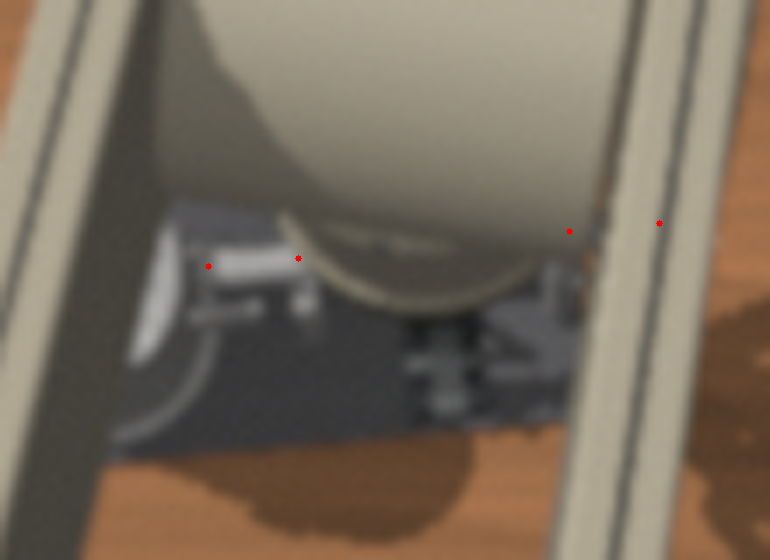

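Run:
```python
from h import *
w=atz("top",[(180+252/5,150+180/5),(180+252/5,150+221/5)],.084);print(w,w.mean(0))
t=cv2.imread("pics/top0.png")[165:210,220:300]
S=np.array([.567,-.059,.07]);a=np.radians(95.7);y=np.array([np.cos(a),np.sin(a),0]);x=np.array([y[1],-y[0],0]);z=np.array([0,0,1])
im=cv2.resize(t,None,fx=10,fy=10,interpolation=2)
def dot(P,c):
  for u in px("top",np.array(P)): cv2.circle(im,tuple(int(v) for v in ((u-[220,165]+.5)*10)),3,c,-1)
dot([S+.073*y+k*.008*x+j*.012*y+.014*z for k in(1,-1) for j in (-1,1)],(0,255,0))
dot([S+k*.0075*x+j*.045*y+h*z for k,h in((1,.002),(-1,.002)) for j in (-1,1)],(0,0,255))
dot([S-.0075*x+j*.045*y+.02*z for j in (-1,1)],(255,0,0))
cv2.imwrite("pics/q.png",im)
```

```text
[[0.56789576 0.01505075 0.084     ]
 [0.54823215 0.01481453 0.084     ]] [0.55806395 0.01493264 0.084     ]
```

View pics/q.png

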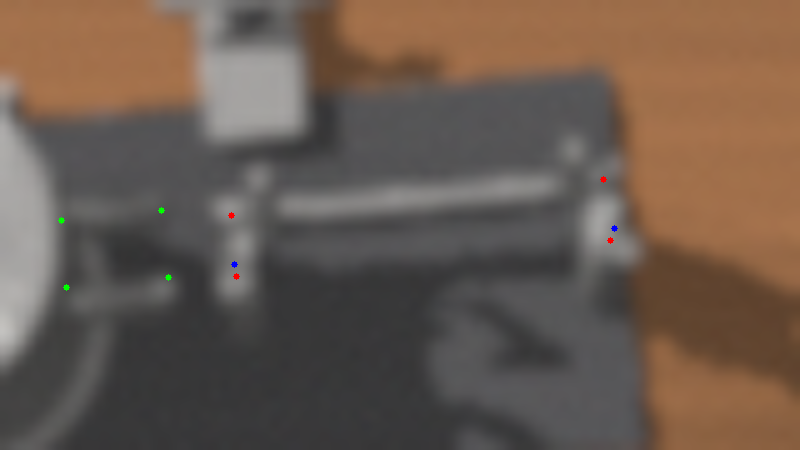

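```bash
python3 -m pendant '[[0,[0.005,0,-0.0012],-0.1],[0,[0.005,0,0],0],[0,[0.005,0,0],0]]' 120
python3 - <<'E'
from h import *
plan([.567,-.0587,.0568],5.7)
E
```

```text
time_s: 9.1
ee_pos: [0.5682, -0.0594, 0.0792]
eef_rot: [-0.685, 1.527, -0.587]
force: [-1.4, -0.9, -1.0]
finger_gap: 0.011
t 9.1 tcp [ 0.5682 -0.0594  0.0792] zhead 5.66 xaxis [ 0.0361 -0.024  -0.9991] gap 0.011 F [-1.4 -0.9 -1. ] T [ 0.08 -0.01 -0.47] j6 [-0.183 -0.275]
turn about tool x (deg): -0.04  (or 179.96)
shift now (mm): [22.3  1.4 -1.9]  after turn: [22.3  1.4 -1.9]
```

```bash
python3 -m pendant '[[0,[0.005,0,-0.0015],0],[0,[0.005,0,0],0]]' 120
python3 - <<'E'
from h import *
plan([.567,-.0587,.0568],5.7)
cv2.imwrite("pics/s5.png",cv2.resize(ctrl.get_image("side")[160:250,200:290],None,fx=8,fy=8,interpolation=2))
E
```

```text
time_s: 9.35
ee_pos: [0.5671, -0.0596, 0.0686]
eef_rot: [-0.681, 1.527, -0.583]
force: [-2.7, 0.1, 2.8]
finger_gap: 0.0112
t 9.35 tcp [ 0.5671 -0.0596  0.0686] zhead 5.67 xaxis [ 0.0361 -0.0238 -0.9991] gap 0.0112 F [-2.7  0.1  2.8] T [ 0.    0.4  -0.01] j6 [-0.184 -0.276]
turn about tool x (deg): -0.03  (or 179.97)
shift now (mm): [11.8  1.3 -0.4]  after turn: [11.8  1.3 -0.4]
```

View pics/s5.png

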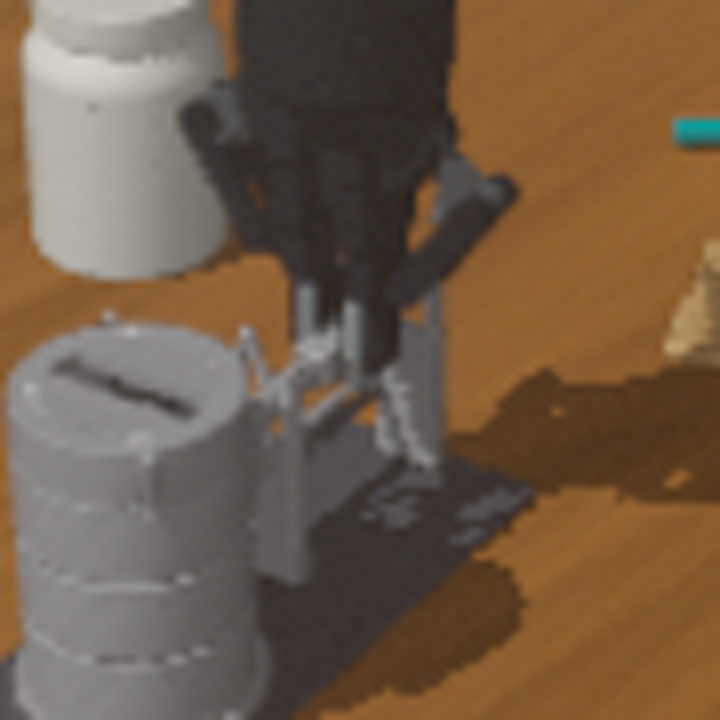

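```bash
python3 -m pendant '[[0,[0.005,0.0006,0],0],[0,[0.004,0,0],0],[0,[0.004,0,0],0]]' 120
python3 - <<'E'
from h import *
plan([.567,-.0587,.0568],5.7)
E
```

```text
time_s: 9.78
ee_pos: [0.5675, -0.0597, 0.0563]
eef_rot: [-0.695, 1.528, -0.597]
force: [-23.4, 3.9, 48.9]
finger_gap: 0.011
t 9.78 tcp [ 0.5675 -0.0597  0.0563] zhead 5.65 xaxis [ 0.0356 -0.0242 -0.9991] gap 0.011 F [-23.4   3.9  48.9] T [1.05 3.81 0.17] j6 [-0.184 -0.274]
turn about tool x (deg): -0.05  (or 179.95)
shift now (mm): [-0.5  1.  -0.4]  after turn: [-0.5  1.  -0.4]
```

```bash
python3 -m pendant '[[0,[0,0,0],0],[0.02,[0,0,0],0],[0.03,[0,0,0],0],[0.032,[0,0,0],0],[0.032,[0,0,0],0]]' 40
python3 - <<'E'
from h import *
plan([.567,-.0587,.0568],5.7)
cv2.imwrite("pics/s6.png",cv2.resize(ctrl.get_image("side")[160:250,200:290],None,fx=8,fy=8,interpolation=2))
E
```

```text
time_s: 10.4
ee_pos: [0.5683, -0.0595, 0.0573]
eef_rot: [-0.677, 1.527, -0.578]
force: [-0.3, 0.5, 0.3]
finger_gap: 0.0319
t 10.4 tcp [ 0.5683 -0.0595  0.0573] zhead 5.69 xaxis [ 0.037  -0.0241 -0.999 ] gap 0.0319 F [-0.3  0.5  0.3] T [-0.01  0.05 -0.01] j6 [-0.183 -0.275]
turn about tool x (deg): -0.01  (or 179.99)
shift now (mm): [ 0.4  1.  -1.2]  after turn: [ 0.4  1.  -1.2]
```

View pics/s6.png

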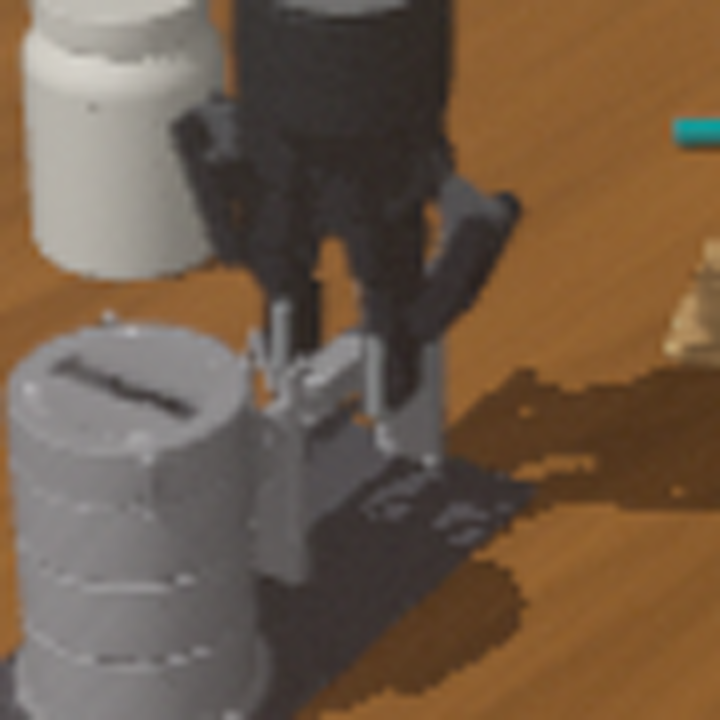

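```bash
python3 -m pendant '[[0.032,[-0.015,0,0.0012],0],[0.032,[-0.03,0,0.001],0],[0.032,[-0.03,0,0],0],[0.032,[-0.03,0,0],0],[0.032,[-0.02,0,0],0],[0.032,[0,0,0],0]]' 40
python3 - <<'E'
from h import *
plan([.521,.271,.22],81.3)
cv2.imwrite("pics/s7.png",cv2.resize(ctrl.get_image("side")[160:250,200:290],None,fx=8,fy=8,interpolation=2))
E
```

```text
time_s: 11.2
ee_pos: [0.5666, -0.0562, 0.1915]
eef_rot: [-0.646, 1.523, -0.547]
force: [0.0, -0.2, -0.4]
finger_gap: 0.0321
t 11.2 tcp [ 0.5666 -0.0562  0.1915] zhead 5.69 xaxis [ 0.0405 -0.0247 -0.9989] gap 0.0321 F [ 0.  -0.2 -0.4] T [ 0.03 -0.01 -0.01] j6 [-0.178 -0.274]
turn about tool x (deg): -75.61  (or 104.39)
shift now (mm): [-38.4 329.2 -11.9]  after turn: [-19.2  94.1 317.4]
```

View pics/s7.png

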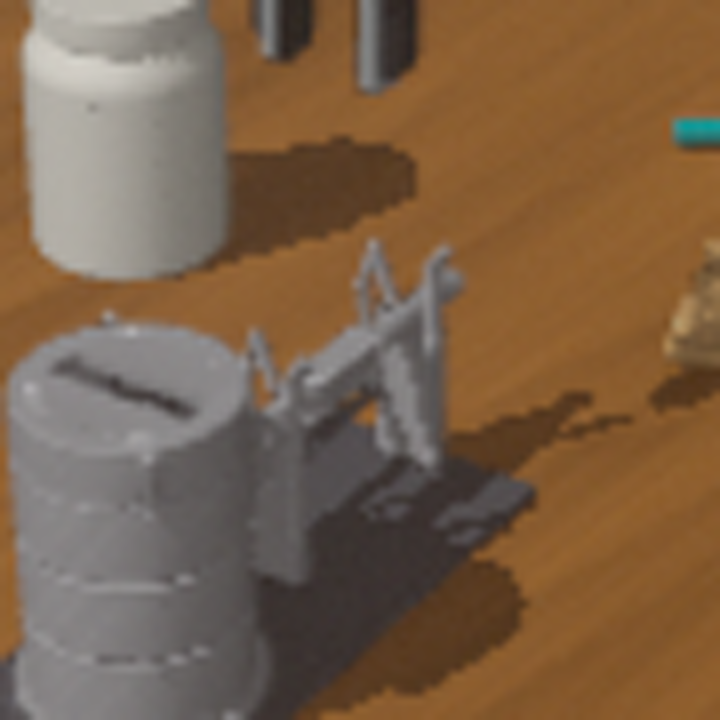

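Run:
```python
from h import *
S=np.array([.5665,-.059,.07]);a=np.radians(95.7);y=np.array([np.cos(a),np.sin(a),0])
im=cv2.imread("pics/s7.png")
for dz,c in ((0,(0,255,0)),(.01,(0,0,255))):
  for k in (-.075,-.02,0,.02,.045):
    u=px("side",S+k*y+[0,0,dz])[0]; cv2.circle(im,tuple(int(v) for v in (u-[200,160]+.5)*8),3,c,-1)
cv2.imwrite("pics/s7o.png",im)
for n in ("side",):
    for t in ["rod_mid"]:
        for d in ctrl.tip_of(t,n)[:5]:
            w=c2w(n,d['xyz']); print(n,t,round(d['confidence'],2),w.round(3),px(n,w).round(0))
```

```text
side rod_mid 0.55 [ 0.565 -0.061  0.071] [[244. 205.]]
side rod_mid 0.54 [ 0.304 -0.31   0.005] [[363. 218.]]
side rod_mid 0.47 [ 0.586 -0.426  0.006] [[304. 176.]]
```

View pics/s7o.png

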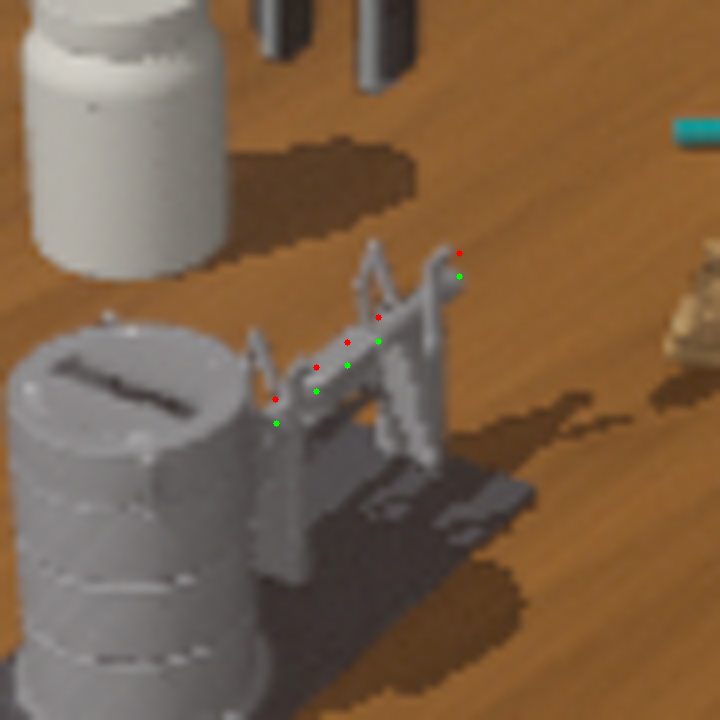

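```bash
python3 -m pendant '[[0.05,[-0.015,0.047,-0.002],-10.5],[0.05,[-0.01,0.0465,0.0067],-10.5],[0.05,[0,0.0445,0.015],-10.5],[0.05,[0,0.041,0.023],-10.5],[0.05,[0,0.036,0.03],-10.5],[0.05,[0,0.03,0.036],-10.5],[0.05,[0,0.023,0.041],-10.5],[0.05,[0,0,0],0],[0.05,[0,0,0],0]]' 40
python3 - <<'E'
from h import *
plan([.521,.271,.12],81.3)
t=ctrl.get_image("top");cv2.imwrite("pics/t8.png",cv2.resize(t[150:230,80:300],None,fx=3.6,fy=3.6,interpolation=2))
S=np.array([.5665,-.059,.07]);a=np.radians(95.7);y=np.array([np.cos(a),np.sin(a),0])
im=cv2.resize(t[160:210,220:300],None,fx=10,fy=10,interpolation=2)
for k in (-.075,0,.075):
    u=px("top",S+k*y)[0]; cv2.circle(im,tuple(int(v) for v in (u-[220,160]+.5)*10),3,(0,255,0),-1)
cv2.imwrite("pics/t8o.png",im)
E
```

```text
time_s: 12.42
ee_pos: [0.5062, 0.2766, 0.1898]
eef_rot: [-2.473, 1.537, -1.059]
force: [-0.2, -0.4, 0.3]
finger_gap: 0.0502
t 12.43 tcp [0.5062 0.2766 0.1898] zhead 80.97 xaxis [ 0.0164 -0.0292 -0.9994] gap 0.0502 F [-0.2 -0.4  0.3] T [-0.04  0.04  0.05] j6 [ 0.432 -0.977]
turn about tool x (deg): -0.33  (or 179.67)
shift now (mm): [ 70.2 -14.   -1.3]  after turn: [ 70.2 -14.   -1.4]
```

View pics/t8.png

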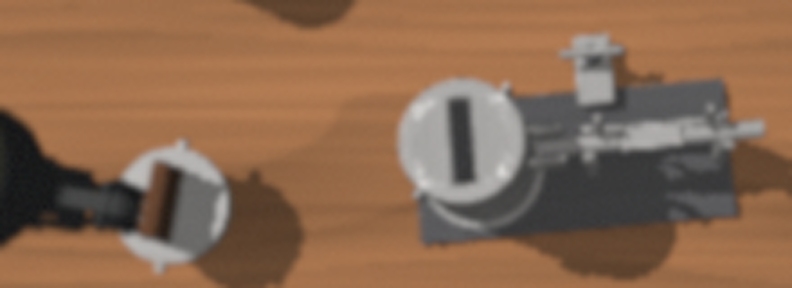

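View pics/t8o.png

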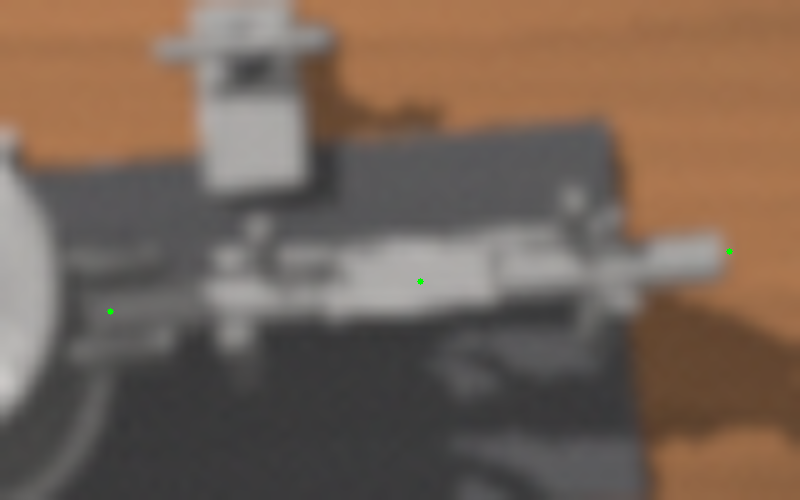

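```bash
python3 -m pendant '[[0.05,[0.03,-0.014,-0.0014],-0.3],[0.05,[0,0,0],0]]' 40 >/dev/null
python3 - <<'E'
from h import *
plan([.521,.271,.12],81.3)
s=ctrl.get_image("side");cv2.imwrite("pics/s8.png",cv2.resize(s[210:310,120:240],None,fx=6,fy=6,interpolation=2))
t=cv2.imread("pics/t8.png")
cv2.imwrite("pics/l8.png",t)
t=ctrl.get_image("top");cv2.imwrite("pics/t9.png",cv2.resize(t[180:240,80:170],None,fx=8,fy=8,interpolation=2))
E
```

```text
t 12.72 tcp [0.521  0.2696 0.1593] zhead 80.98 xaxis [ 0.0156 -0.0295 -0.9994] gap 0.0499 F [ 0.2 -0.3  0. ] T [ 0.06  0.   -0.04] j6 [ 0.411 -0.997]
turn about tool x (deg): -0.32  (or 179.68)
shift now (mm): [39.3  1.   2.5]  after turn: [39.3  1.   2.5]
```

View pics/s8.png

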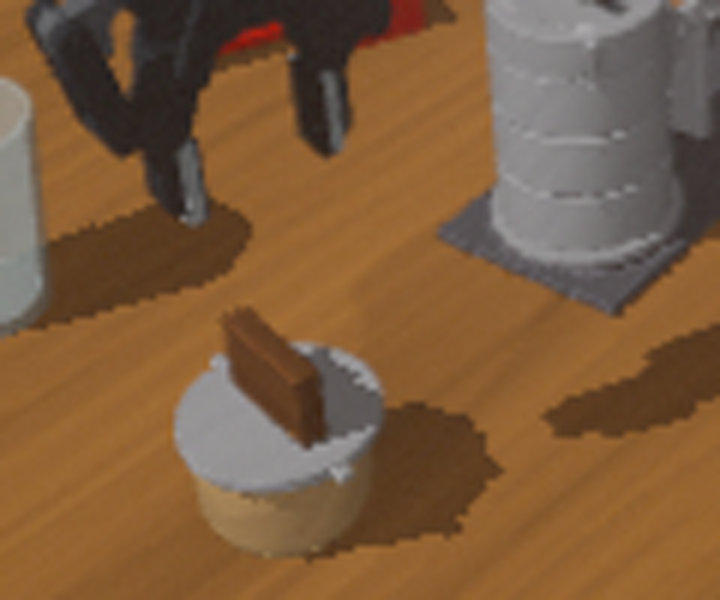

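View pics/t9.png

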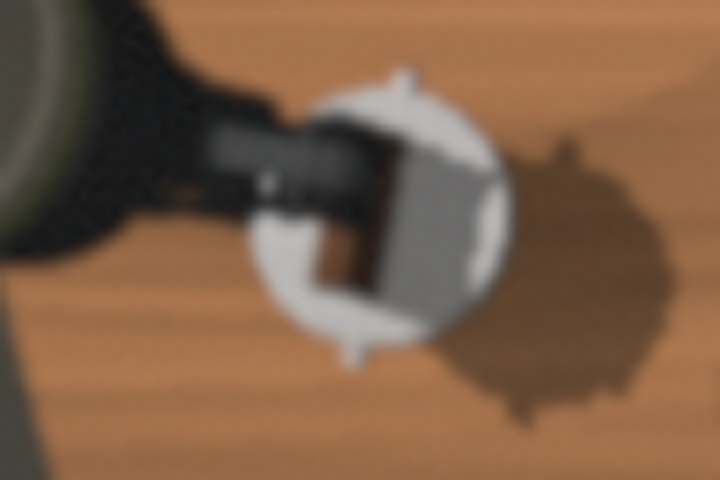

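```bash
python3 -m pendant '[[0.05,[0.04,0.001,0.0025],0],[0.05,[0.04,0,0],0],[0.05,[0,0,0],0]]' 40 >/dev/null
python3 - <<'E'
from h import *
plan([.521,.271,.0565],81)
s=ctrl.get_image("side");cv2.imwrite("pics/s9.png",cv2.resize(s[210:310,120:240],None,fx=6,fy=6,interpolation=2))
E
```

```text
t 13.2 tcp [0.5266 0.2721 0.0876] zhead 80.82 xaxis [ 0.0283 -0.0234 -0.9993] gap 0.0498 F [ 0.3  0.5 -0.1] T [ 0.02 -0.01  0.01] j6 [ 0.411 -0.99 ]
turn about tool x (deg): -0.18  (or 179.82)
shift now (mm): [31.   6.4 -1.4]  after turn: [31.   6.4 -1.4]
```

View pics/s9.png

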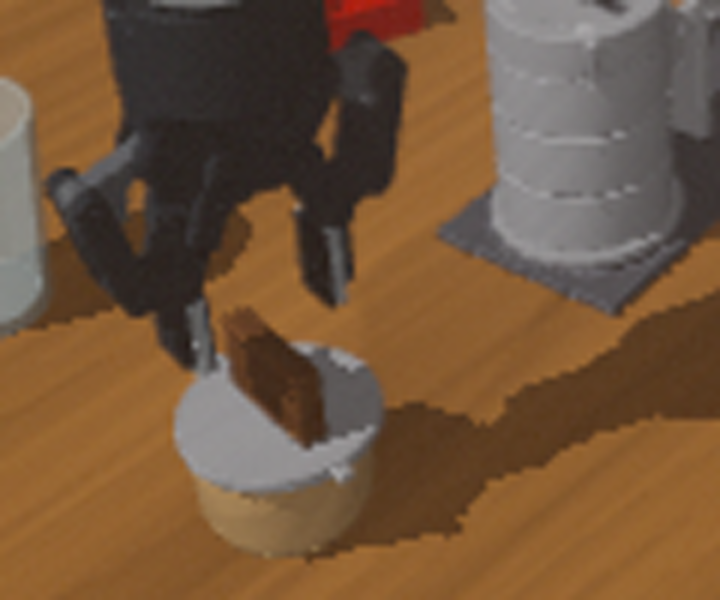

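```bash
python3 -m pendant '[[0.05,[0.02,0.0064,-0.0014],0],[0.05,[0,0,0],0],[0.05,[0.009,0,0],0],[0.05,[0,0,0],0]]' 40 >/dev/null
python3 - <<'E'
from h import *
plan([.521,.271,.0565],81)
s=ctrl.get_image("side");cv2.imwrite("pics/s10.png",cv2.resize(s[210:310,120:240],None,fx=6,fy=6,interpolation=2))
E
```

```text
t 13.75 tcp [0.5254 0.2734 0.0652] zhead 80.81 xaxis [ 0.0394 -0.0184 -0.9991] gap 0.0498 F [ 0.2  1.1 -0.1] T [-0.04 -0.02 -0.02] j6 [ 0.413 -0.985]
turn about tool x (deg): -0.19  (or 179.81)
shift now (mm): [ 8.6  4.3 -2.9]  after turn: [ 8.6  4.3 -2.9]
```

View pics/s10.png

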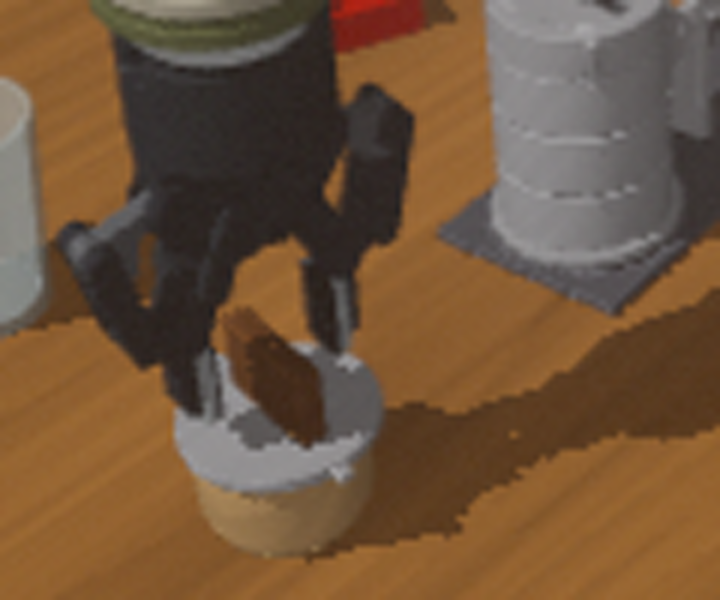

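```bash
python3 -m pendant '[[0.05,[0.009,0.0043,-0.0029],-0.2],[0.03,[0,0,0],0],[0,[0,0,0],0],[0,[0,0,0],0],[0,[0,0,0],0],[0,[0,0,0],0]]' 80 >/dev/null
python3 - <<'E'
from h import *
plan([.521,.271,.0565],81)
s=ctrl.get_image("side");cv2.imwrite("pics/s11.png",cv2.resize(s[210:310,120:240],None,fx=6,fy=6,interpolation=2))
E
```

```text
t 14.55 tcp [0.522  0.2714 0.057 ] zhead 81.02 xaxis [ 0.0417 -0.0174 -0.999 ] gap 0.0105 F [ 0.   0.2 -0.1] T [ 0.01 -0.09 -0.09] j6 [ 0.413 -0.988]
turn about tool x (deg): 0.02  (or -179.98)
shift now (mm): [ 0.4  0.9 -0.5]  after turn: [ 0.4  0.9 -0.5]
```

View pics/s11.png

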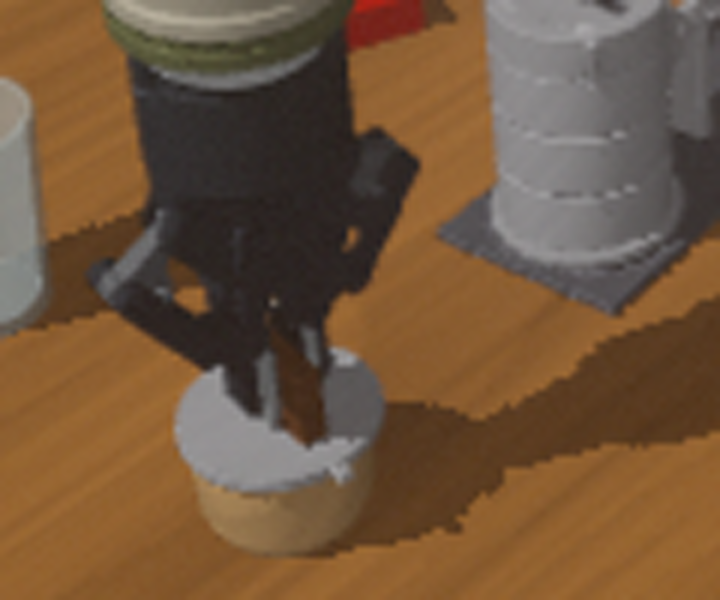

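```bash
python3 -m pendant '[[0,[-0.02,0,0],0],[0,[-0.05,0,0],0],[0,[-0.05,0,0],0],[0,[-0.02,0,0],-5],[0,[0,0,0],-10],[0,[0,0,0],0]]' 80 >/dev/null
python3 - <<'E'
from h import *
plan([.555,.0625,.185],96)
s=ctrl.get_image("side");cv2.imwrite("pics/s12.png",cv2.resize(s[150:310,120:320],None,fx=4,fy=4,interpolation=2))
E
```

```text
t 15.35 tcp [0.5156 0.274  0.2082] zhead 96.31 xaxis [ 0.0444 -0.0161 -0.9989] gap 0.0109 F [ 0.  -0.5 -2.2] T [0.07 0.02 0.01] j6 [ 0.421 -1.257]
turn about tool x (deg): 0.31  (or -179.69)
shift now (mm): [  28.4  -14.7 -214. ]  after turn: [  28.4  -15.9 -213.9]
```

View pics/s12.png

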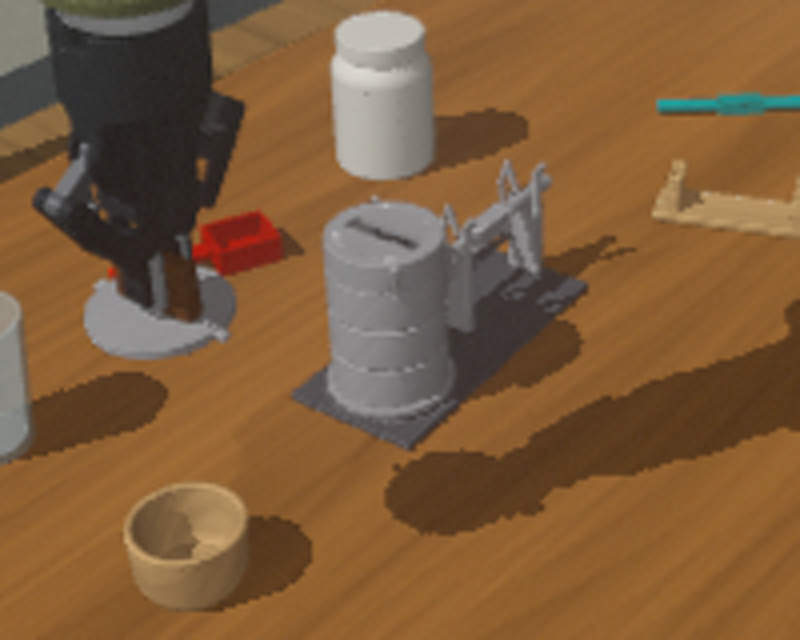

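```bash
python3 -m pendant '[[0,[0.002,-0.003,-0.042],0],[0,[0.003,-0.003,-0.042],0],[0,[0.003,-0.003,-0.042],0],[0,[0.003,-0.003,-0.042],0],[0,[0.003,-0.003,-0.042],0],[0,[0,0,0],0],[0,[0,0,0],0]]' 80 >/dev/null
python3 - <<'E'
from h import *
plan([.555,.0625,.185],96)
s=ctrl.get_image("side");cv2.imwrite("pics/s13.png",cv2.resize(s[160:260,170:290],None,fx=6,fy=6,interpolation=2))
s=ctrl.get_image("top");cv2.imwrite("pics/t13.png",cv2.resize(s[140:230,160:280],None,fx=6,fy=6,interpolation=2))
E
```

```text
t 16.27 tcp [0.5508 0.061  0.198 ] zhead 94.65 xaxis [ 0.0404 -0.0159 -0.9991] gap 0.011 F [ 0.1  0.3 -1.4] T [0.03 0.03 0.01] j6 [ 0.029 -1.621]
turn about tool x (deg): -1.35  (or 178.65)
shift now (mm): [13.1 -3.8  1.4]  after turn: [13.1 -3.8  1.3]
```

View pics/s13.png

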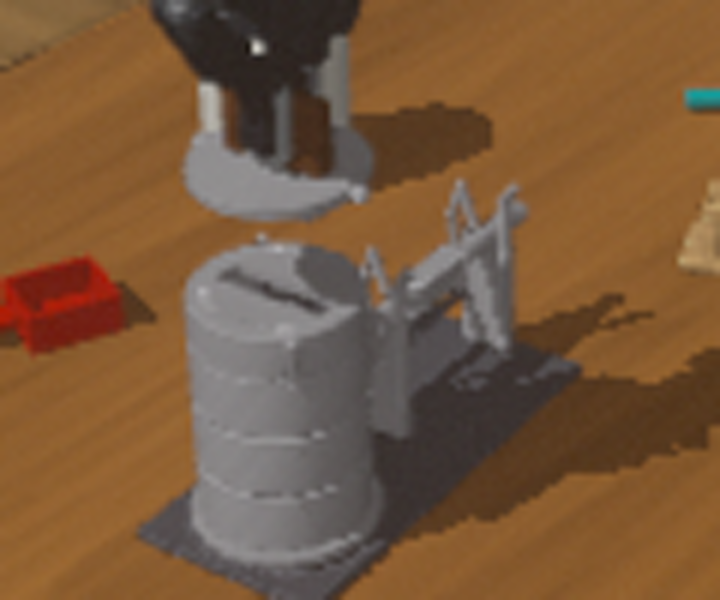

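View pics/t13.png

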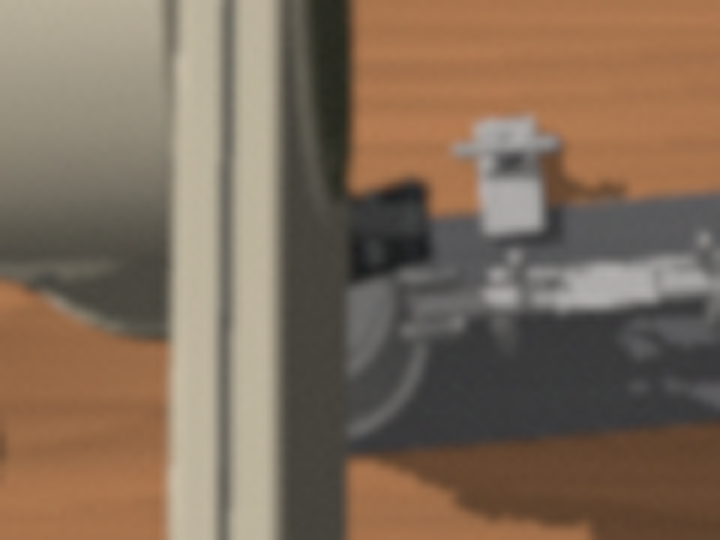

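Run:
```python
from h import *
s=ctrl.sense();p=s['ee_pos']
im=cv2.imread("pics/s13.png")
q=np.linspace(0,6.28,36);C=np.c_[np.cos(q),np.sin(q),0*q]*.04
for c,col in ((p+[0,0,-.006],(0,0,255)),(np.array([.5545,.0625,.128]),(0,255,0))):
  for u in px("side",c+C): cv2.circle(im,tuple(int(v) for v in (u-[170,160]+.5)*6),2,col,-1)
cv2.imwrite("pics/s13o.png",im)
```

```text
(no output)
```

View pics/s13o.png

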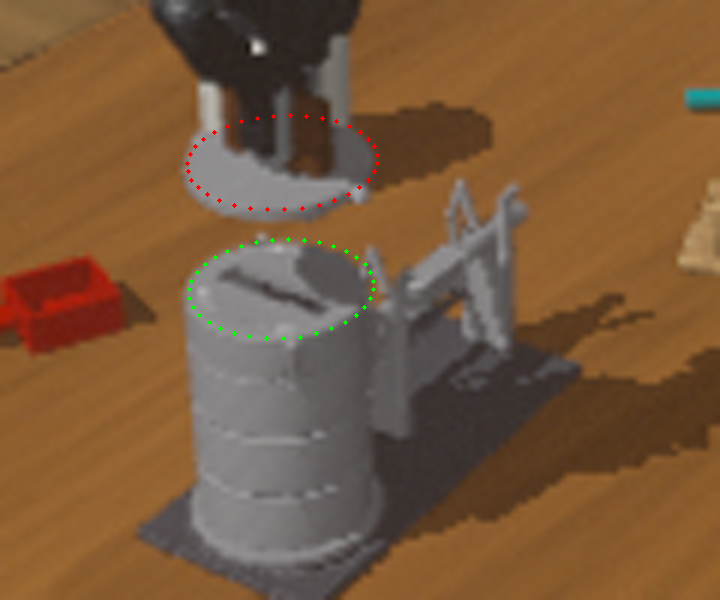

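```bash
python3 -m pendant '[[0,[0.015,-0.0035,0.0013],-1.3],[0,[0.015,0,0],0],[0,[0,0,0],0]]' 80 >/dev/null
python3 - <<'E'
from h import *
plan([.5545,.0625,.140],96)
s=ctrl.get_image("side");cv2.imwrite("pics/s14.png",cv2.resize(s[170:240,180:260],None,fx=9,fy=9,interpolation=2))
E
```

```text
t 16.75 tcp [0.5549 0.065  0.165 ] zhead 96.31 xaxis [ 0.0391 -0.0157 -0.9991] gap 0.0105 F [-0.3 -0.5 -1. ] T [-0.    0.03 -0.01] j6 [ 0.036 -1.642]
turn about tool x (deg): 0.31  (or -179.69)
shift now (mm): [25.   1.6 -1.9]  after turn: [25.   1.6 -1.9]
```

View pics/s14.png

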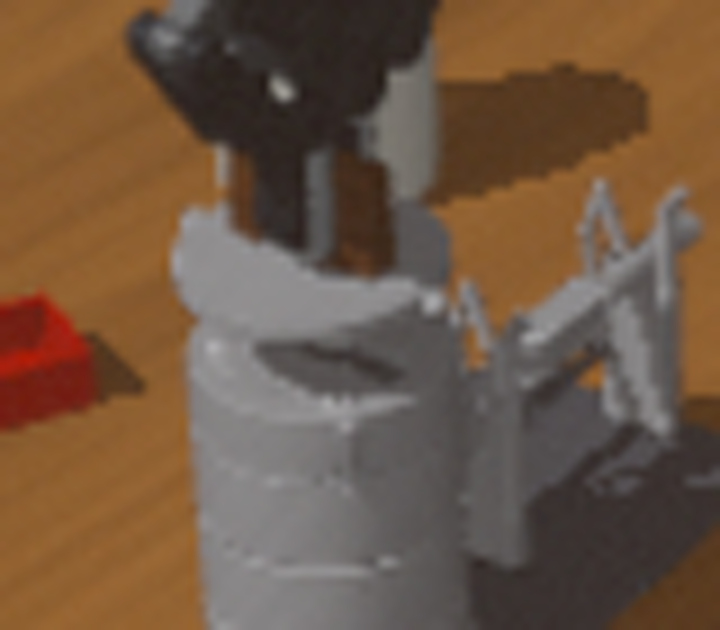

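```bash
python3 -m pendant '[[0,[0.004,0.0013,-0.0022],0.3],[0,[0.004,0,0],0],[0,[0.005,0,0],0]]' 80 >/dev/null
python3 - <<'E'
from h import *
plan([.5545,.0625,.140],96)
E
```

```text
t 17.18 tcp [0.5555 0.0623 0.1533] zhead 95.98 xaxis [ 0.0422 -0.0156 -0.999 ] gap 0.0109 F [ 0.7  0.6 -2.3] T [0.01 0.04 0.05] j6 [ 0.031 -1.641]
turn about tool x (deg): -0.02  (or 179.98)
shift now (mm): [13.2  1.6  0.5]  after turn: [13.2  1.6  0.5]
```

```bash
python3 -m pendant '[[0,[0.005,0.0012,0],0],[0,[0.005,0,0],0]]' 80 >/dev/null
python3 - <<'E'
from h import *
plan([.5545,.0625,.140],96)
s=ctrl.get_image("side");cv2.imwrite("pics/s15.png",cv2.resize(s[170:240,180:260],None,fx=9,fy=9,interpolation=2))
E
```

```text
t 17.43 tcp [0.5548 0.0619 0.1427] zhead 95.96 xaxis [ 0.0425 -0.0156 -0.999 ] gap 0.0108 F [-0.8 -0.2 -1. ] T [-0.01  0.02 -0.04] j6 [ 0.03  -1.641]
turn about tool x (deg): -0.04  (or 179.96)
shift now (mm): [2.7 0.4 0.6]  after turn: [2.7 0.4 0.6]
```

View pics/s15.png

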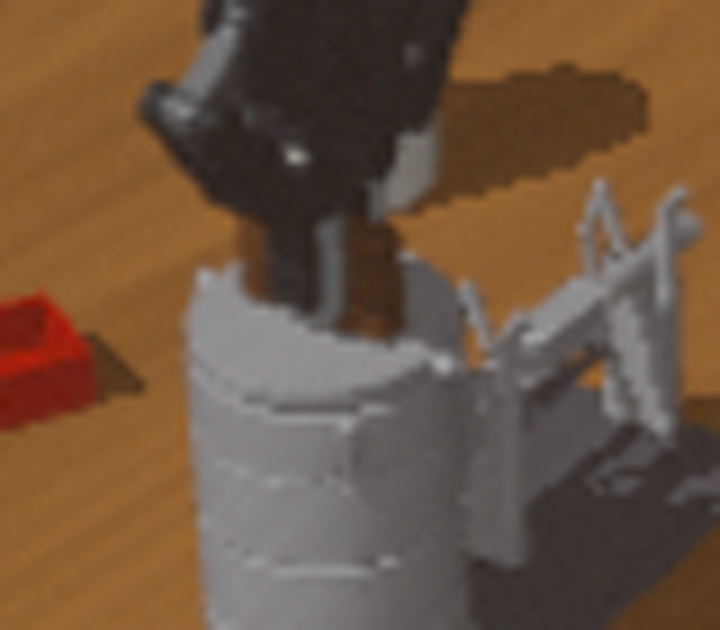

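Cross-bar is through the slot with no force felt. Next I'll lower the last few mm until it touches.

```bash
python3 -m pendant '[[0,[0.003,0.0004,0.0005],0],[0,[0.002,0,0],0]]' 100
python3 - <<'E'
from h import *
plan([.5545,.0625,.140],96)
E
```

```text
time_s: 17.73
ee_pos: [0.5561, 0.0621, 0.1398]
eef_rot: [-2.004, 1.522, -0.329]
force: [-3.0, -0.2, 13.9]
finger_gap: 0.0104
t 17.73 tcp [0.5561 0.0621 0.1398] zhead 95.94 xaxis [ 0.0463 -0.0158 -0.9988] gap 0.0104 F [-3.  -0.2 13.9] T [0.5  0.5  0.01] j6 [ 0.031 -1.64 ]
turn about tool x (deg): -0.06  (or 179.94)
shift now (mm): [-0.2  1.6  0.6]  after turn: [-0.2  1.6  0.6]
```

```bash
python3 -m pendant '[[0,[0.0005,0,0],6],[0,[0.0005,0,0],6],[0,[0,0,0],0]]' 80
python3 - <<'E'
from h import *
plan([.5555,.0622,.140],51.9)
E
```

```text
time_s: 18.1
ee_pos: [0.5571, 0.0623, 0.14]
eef_rot: [-1.769, 1.52, -0.308]
force: [0.1, -0.5, -1.5]
finger_gap: 0.0105
t 18.1 tcp [0.5571 0.0623 0.14  ] zhead 83.67 xaxis [ 0.0487 -0.0155 -0.9987] gap 0.0105 F [ 0.1 -0.5 -1.5] T [0.   0.11 0.02] j6 [ 0.031 -1.425]
turn about tool x (deg): 31.77  (or -148.23)
shift now (mm): [-0.1  1.6 -0.3]  after turn: [-0.   1.2 -1.1]
```

```bash
python3 -m pendant '[[0,[0.001,0.001,0],7],[0,[0.001,0,0],7],[0,[0,0,0],0]]' 80
python3 - <<'E'
from h import *
plan([.5555,.0622,.140],51.9)
s=ctrl.get_image("side");cv2.imwrite("pics/s16.png",cv2.resize(s[170:240,180:260],None,fx=9,fy=9,interpolation=2))
s=ctrl.get_image("top");cv2.imwrite("pics/t16.png",cv2.resize(s[150:230,160:260],None,fx=7,fy=7,interpolation=2))
E
```

```text
time_s: 18.48
ee_pos: [0.5577, 0.0629, 0.1401]
eef_rot: [-1.495, 1.516, -0.276]
force: [-0.6, -0.0, -2.5]
finger_gap: 0.01
t 18.48 tcp [0.5577 0.0629 0.1401] zhead 69.86 xaxis [ 0.0526 -0.0149 -0.9985] gap 0.01 F [-0.6 -0.  -2.5] T [0.1  0.17 0.04] j6 [ 0.032 -1.183]
turn about tool x (deg): 17.96  (or -162.04)
shift now (mm): [-0.   1.9 -1.4]  after turn: [-0.   1.4 -1.9]
```

View pics/s16.png

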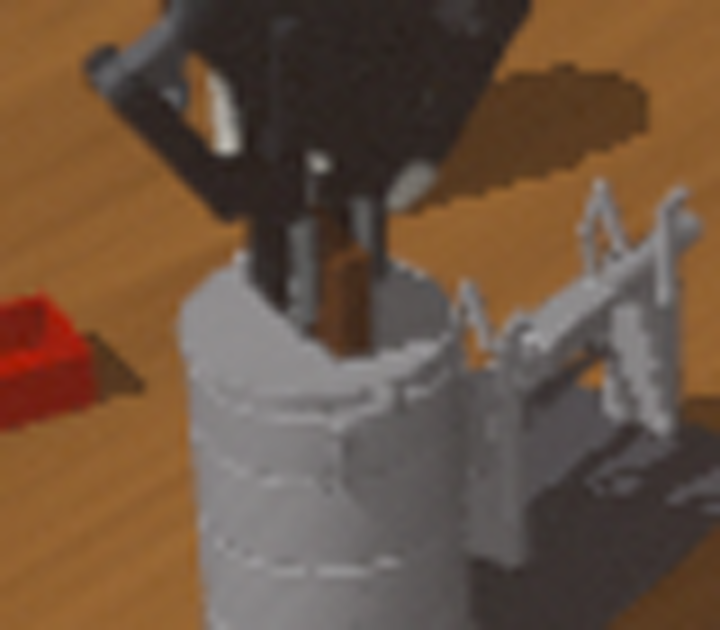

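View pics/t16.png

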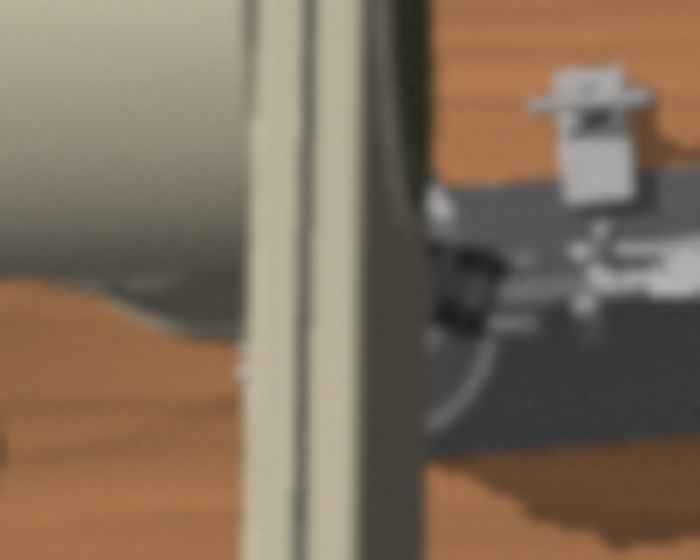

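```bash
python3 -m pendant '[[0,[0.002,0.0015,-0.0016],5],[0,[0.002,0.0005,-0.0005],5]]' 70
python3 - <<'E'
from h import *
plan([.5555,.0622,.140],51.9)
s=ctrl.get_image("side");cv2.imwrite("pics/s17.png",cv2.resize(s[170:240,180:260],None,fx=9,fy=9,interpolation=2))
E
```

```text
time_s: 18.82
ee_pos: [0.5588, 0.0615, 0.1402]
eef_rot: [-1.295, 1.508, -0.246]
force: [-1.9, -1.2, 11.8]
finger_gap: 0.0098
t 18.82 tcp [0.5588 0.0615 0.1402] zhead 60.14 xaxis [ 0.0611 -0.0153 -0.998 ] gap 0.0098 F [-1.9 -1.2 11.8] T [-0.35  0.76  0.31] j6 [ 0.03  -1.015]
turn about tool x (deg): 8.24  (or -171.76)
shift now (mm): [ 0.   3.3 -1. ]  after turn: [ 0.   3.1 -1.5]
```

View pics/s17.png

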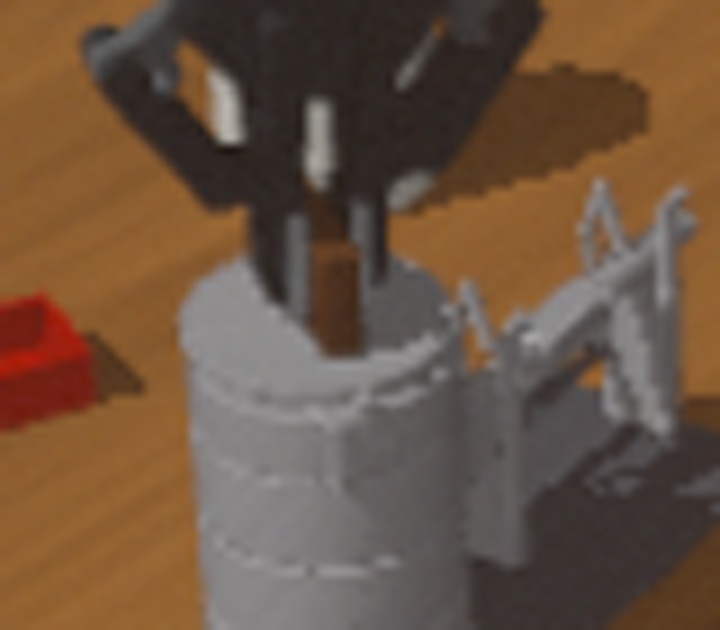

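```bash
python3 -m pendant '[[0,[0,0,0],-8],[0,[0,0,0],-8],[0,[0,0,0],-8],[0.02,[0,0,0],0],[0.035,[0,0,0],0],[0.05,[0,0,0],0],[0.05,[0,0,0],0]]' 40
python3 - <<'E'
from h import *
plan([.5555,.0622,.140],84.5)
s=ctrl.get_image("side");cv2.imwrite("pics/s18.png",cv2.resize(s[170:240,180:260],None,fx=9,fy=9,interpolation=2))
E
```

```text
time_s: 19.75
ee_pos: [0.5589, 0.0617, 0.1403]
eef_rot: [-1.719, 1.508, -0.236]
force: [0.6, -0.3, 0.3]
finger_gap: 0.0501
t 19.75 tcp [0.5589 0.0617 0.1403] zhead 84.95 xaxis [ 0.0614 -0.0147 -0.998 ] gap 0.0501 F [ 0.6 -0.3  0.3] T [0.03 0.04 0.03] j6 [ 0.03  -1.449]
turn about tool x (deg): 0.45  (or -179.55)
shift now (mm): [0.1 3.4 0.2]  after turn: [0.1 3.4 0.1]
```

View pics/s18.png

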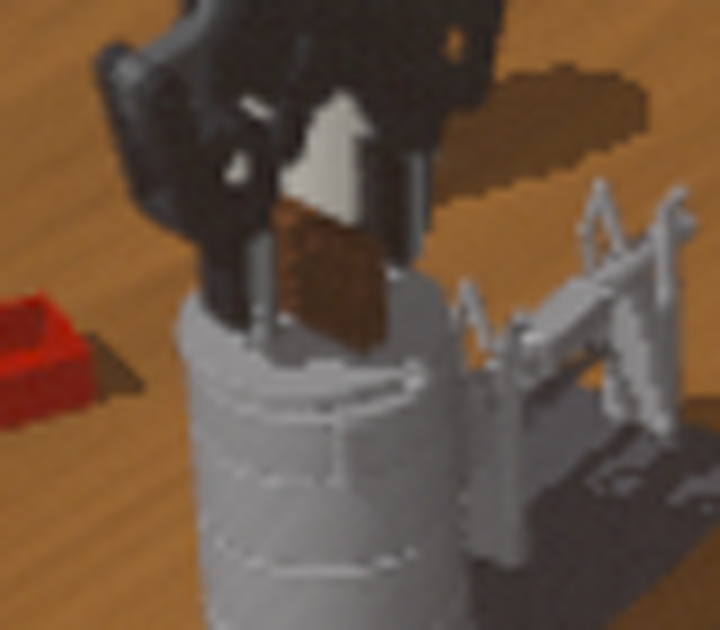

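```bash
cat > st.py <<'E'
from h import *
s=ctrl.sense();M=R.from_euler('xyz',s['eef_rot']).as_matrix();b=s['joint_pos'][0];x=M[:,0]
print("t %.2f"%s['time_s'],s['ee_pos'].round(4),"rad %.4f tan %.4f"%(x[0]*np.cos(b)+x[1]*np.sin(b),-x[0]*np.sin(b)+x[1]*np.cos(b)),s['joint_pos'].round(4))
E
P="python3 -m pendant"; python3 st.py
$P '[[0.05,[-0.03,0,0],0]]' >/dev/null; python3 st.py
$P '[[0.05,[-0.03,0,0],0]]' >/dev/null; python3 st.py
$P '[[0.05,[-0.03,0,0],0]]' >/dev/null; python3 st.py
$P '[[0.05,[0,0,0],0]]' >/dev/null; python3 st.py
```

```text
t 19.80 [0.5589 0.0617 0.1403] rad 0.0610 tan -0.0166 [ 0.0296  0.0331  1.7609 -0.0173  1.2866 -1.449 ]
t 19.93 [0.555  0.062  0.1676] rad 0.0552 tan -0.0167 [ 0.0304  0.0049  1.738  -0.0171  1.3436 -1.4486]
t 20.05 [0.553  0.0624 0.198 ] rad 0.0545 tan -0.0167 [ 0.0313 -0.0211  1.7072 -0.017   1.401  -1.4483]
t 20.18 [0.551  0.0629 0.2286] rad 0.0537 tan -0.0168 [ 0.0323 -0.0424  1.6721 -0.0169  1.4582 -1.4479]
t 20.30 [0.5527 0.063  0.2319] rad 0.0593 tan -0.0168 [ 0.0323 -0.0448  1.6686 -0.0169  1.4584 -1.4476]
```

```bash
P="python3 -m pendant"; python3 st.py
$P '[[0.05,[0,-0.005,0],0]]' >/dev/null; python3 st.py
$P '[[0.05,[0,-0.005,0],0]]' >/dev/null; python3 st.py
$P '[[0.05,[0,-0.005,0],0],[0.05,[0,0,0],0]]' >/dev/null; python3 st.py
$P '[[0.05,[0,-0.02,0],0]]' >/dev/null; python3 st.py
$P '[[0.05,[0,0,0],0]]' >/dev/null; python3 st.py
$P '[[0.05,[0,0.02,0],0]]' >/dev/null; python3 st.py
$P '[[0.05,[0,0,0],0]]' >/dev/null; python3 st.py
```

```text
t 20.30 [0.5527 0.063  0.2319] rad 0.0593 tan -0.0168 [ 0.0323 -0.0448  1.6686 -0.0169  1.4584 -1.4476]
t 20.43 [0.5574 0.0625 0.2313] rad 0.0584 tan -0.0168 [ 0.0312 -0.0311  1.6562 -0.0169  1.458  -1.4486]
t 20.55 [0.5624 0.062  0.2306] rad 0.0573 tan -0.0167 [ 0.03   -0.0163  1.6429 -0.0168  1.4577 -1.4497]
t 20.80 [0.5673 0.0613 0.2288] rad 0.0541 tan -0.0167 [ 2.8500e-02  8.0000e-04  1.6292e+00 -1.6800e-02  1.4575e+00 -1.4508e+00]
t 20.93 [0.5867 0.0597 0.2294] rad 0.0529 tan -0.0164 [ 0.0246  0.0534  1.5744 -0.0165  1.4608 -1.4551]
t 21.05 [0.587  0.0596 0.2288] rad 0.0521 tan -0.0164 [ 0.0244  0.0553  1.5735 -0.0165  1.4606 -1.4551]
t 21.18 [0.5669 0.0612 0.2271] rad 0.0511 tan -0.0166 [ 0.0283  0.0035  1.6293 -0.0167  1.4577 -1.4507]
t 21.30 [0.5658 0.0615 0.2267] rad 0.0499 tan -0.0165 [ 0.0287  0.0017  1.6318 -0.0166  1.4581 -1.4506]
```

```bash
P="python3 -m pendant"; python3 st.py
$P '[[0.05,[-0.005,0,0.045],0],[0.05,[0,0,0.045],0]]' >/dev/null; python3 st.py
$P '[[0.05,[0,0,0],0]]' >/dev/null; python3 st.py
$P '[[0.05,[-0.005,0,-0.045],0],[0.05,[0,0,-0.045],0]]' >/dev/null; python3 st.py
$P '[[0.05,[0,0,0],0]]' >/dev/null; python3 st.py
```

```text
t 21.30 [0.5658 0.0615 0.2267] rad 0.0499 tan -0.0165 [ 0.0287  0.0017  1.6318 -0.0166  1.4581 -1.4506]
t 21.55 [0.5743 0.15   0.2312] rad 0.0476 tan -0.0252 [ 0.1847  0.0687  1.5551 -0.0253  1.4702 -1.2888]
t 21.68 [0.5741 0.1526 0.2311] rad 0.0476 tan -0.0246 [ 0.1886  0.0702  1.5539 -0.0247  1.47   -1.2881]
t 21.93 [0.5656 0.0634 0.2368] rad 0.0507 tan -0.0170 [ 0.0324 -0.0036  1.6188 -0.017   1.4756 -1.4513]
t 22.05 [0.5654 0.0601 0.2369] rad 0.0509 tan -0.0179 [ 0.0273 -0.0049  1.62   -0.018   1.4756 -1.4529]
```

```bash
P="python3 -m pendant"; python3 st.py
$P '[[0.05,[0,0.02,0],0],[0.05,[0,-0.02,0],0],[0.05,[0,0.02,0],0],[0.05,[0,-0.02,0],0]]' >/dev/null; python3 st.py
$P '[[0.05,[-0.02,0,0],0],[0.05,[0.02,0,0],0],[0.05,[-0.02,0,0],0],[0.05,[0.02,0,0],0]]' >/dev/null; python3 st.py
$P '[[0.05,[-0.04,-0.04,0],0],[0.05,[0.04,0.04,0],0]]' >/dev/null; python3 st.py
$P '[[0.05,[-0.04,0.04,0],0],[0.05,[0.04,-0.04,0],0]]' >/dev/null; python3 st.py
```

```text
t 22.05 [0.5654 0.0601 0.2369] rad 0.0509 tan -0.0179 [ 0.0273 -0.0049  1.62   -0.018   1.4756 -1.4529]
t 22.55 [0.563  0.0594 0.2344] rad 0.0460 tan -0.0174 [ 0.0258 -0.0058  1.6253 -0.0175  1.4761 -1.4519]
t 23.05 [0.5649 0.06   0.2415] rad 0.0526 tan -0.0171 [ 0.0266 -0.01    1.6168 -0.0172  1.4822 -1.4513]
t 23.30 [0.5716 0.0595 0.25  ] rad 0.0455 tan -0.0168 [ 0.0252  0.0117  1.5793 -0.0169  1.5051 -1.453 ]
t 23.55 [0.5655 0.0602 0.2527] rad 0.0472 tan -0.0168 [ 0.0267 -0.0072  1.5934 -0.0168  1.5081 -1.4526]
```

```bash
P="python3 -m pendant"; python3 st.py
$P '[[0.05,[-0.03,-0.04,0],0],[0.05,[0.04,0.04,0],0],[0.05,[-0.03,-0.04,0],0],[0.05,[0.04,0.04,0],0],[0.05,[0,0,0],0]]' >/dev/null; python3 st.py
$P '[[0.05,[0,-0.03,0],0],[0.05,[0,0.03,0],0],[0.05,[0,-0.03,0],0],[0.05,[0,0.03,0],0],[0.05,[0,0,0],0]]' >/dev/null; python3 st.py
$P '[[0.05,[0,-0.002,0],0],[0.05,[0,0.002,0],0],[0.05,[0,-0.002,0],0],[0.05,[0,0.002,0],0],[0.05,[0,0,0],0]]' >/dev/null; python3 st.py
```

```text
t 23.55 [0.5655 0.0602 0.2527] rad 0.0472 tan -0.0168 [ 0.0267 -0.0072  1.5934 -0.0168  1.5081 -1.4526]
t 24.18 [0.554  0.0577 0.2228] rad -0.0707 tan -0.0160 [ 0.0222  0.0895  1.5494 -0.016   1.5735 -1.4583]
t 24.80 [0.5637 0.058  0.231 ] rad -0.0554 tan -0.0161 [ 0.0225  0.0966  1.5262 -0.0161  1.5742 -1.4583]
t 25.43 [0.569  0.0578 0.2382] rad -0.0415 tan -0.0163 [ 0.0221  0.0941  1.5153 -0.0163  1.5736 -1.4585]
```

```bash
P="python3 -m pendant"; 
$P '[[0.05,[0,-0.002,0],0],[0.05,[0,0.002,0],0],[0.05,[0,-0.002,0],0],[0.05,[0,0.002,0],0],[0.05,[0,0,0],0]]' >/dev/null; python3 st.py
$P '[[0.05,[0,-0.002,0],0],[0.05,[0,0.002,0],0],[0.05,[0,-0.002,0],0]]' >/dev/null; python3 st.py
$P '[[0.05,[0,0,0],0]]' >/dev/null; python3 st.py
```

```text
t 26.05 [0.5687 0.0578 0.2376] rad -0.0426 tan -0.0163 [ 0.0221  0.0945  1.5161 -0.0163  1.5736 -1.4585]
t 26.43 [0.5707 0.0577 0.2375] rad -0.0425 tan -0.0163 [ 0.0218  0.0998  1.5105 -0.0163  1.5738 -1.4589]
t 26.55 [0.5708 0.0576 0.2375] rad -0.0424 tan -0.0164 [ 0.0217  0.1     1.5102 -0.0164  1.5738 -1.4589]
```

```bash
P="python3 -m pendant"; 
$P '[[0.05,[0.025,0.008,0.002],0],[0.05,[0,0,0],0]]' >/dev/null; python3 st.py
python3 - <<'E'
from h import *
plan([.555,.0622,.140],84.5)
s=ctrl.get_image("side");cv2.imwrite("pics/s19.png",cv2.resize(s[160:250,170:270],None,fx=8,fy=8,interpolation=2))
E
```

```text
t 26.80 [0.562  0.0599 0.2127] rad -0.0421 tan -0.0162 [ 0.026   0.0886  1.5677 -0.0162  1.5274 -1.4538]
t 26.8 tcp [0.562  0.0599 0.2127] zhead 84.87 xaxis [-0.0417 -0.0173 -0.999 ] gap 0.0501 F [ 0.5 -0.4 -0.6] T [ 0.03 -0.03 -0.04] j6 [ 0.026 -1.454]
turn about tool x (deg): 0.37  (or -179.63)
shift now (mm): [72.9  4.3  3.2]  after turn: [72.9  4.3  3.1]
```

View pics/s19.png

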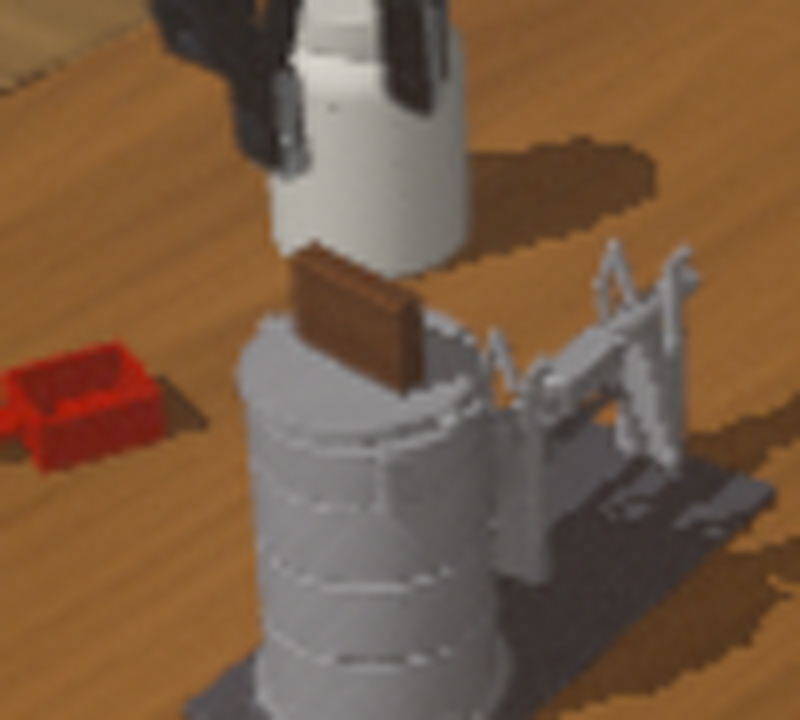

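Run:
```python
from h import *
P=np.array([(305,250),(411,301)])/8+[170,160]-.5
w=atz("side",P,.168);print(w,w.mean(0),np.linalg.norm(w[0]-w[1]),np.degrees(np.arctan2(*(w[0]-w[1])[1::-1])))
s=ctrl.sense()
im=cv2.imread("pics/s19.png")
q=np.linspace(0,6.28,50);C=np.c_[np.cos(q),np.sin(q),0*q]*.04
for c,col in ((np.array([.5545,.0625,.134]),(0,0,255)),(np.array([.5545,.0625,.128]),(0,255,0))):
  for u in px("side",c+C): cv2.circle(im,tuple(int(v) for v in (u-[170,160]+.5)*8),2,col,-1)
cv2.imwrite("pics/s19o.png",im)
```

```text
[[0.58316267 0.06267939 0.168     ]
 [0.53479891 0.06494551 0.168     ]] [0.55898079 0.06381245 0.168     ] 0.04841682084587792 -2.682675750006728
```

View pics/s19o.png

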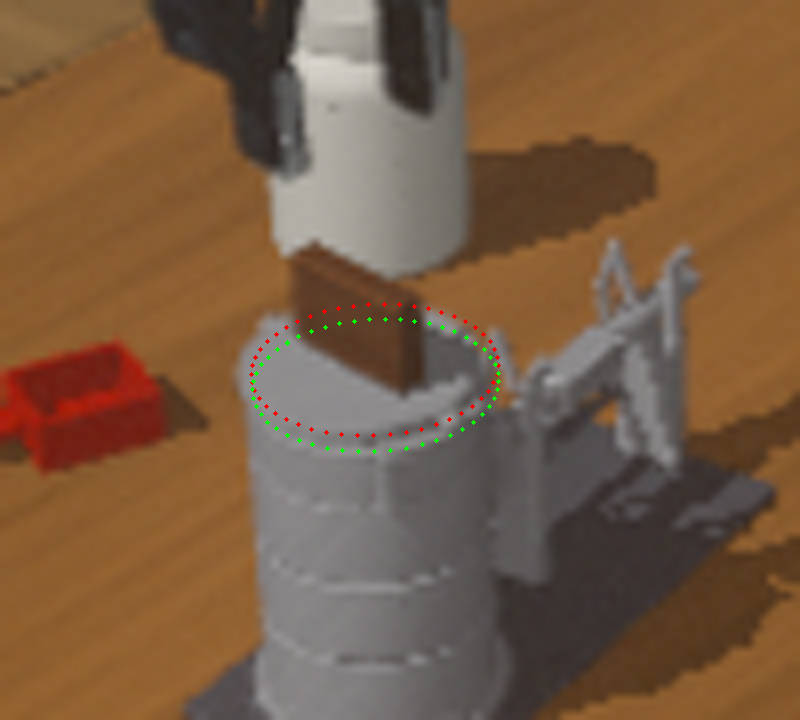

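```bash
P="python3 -m pendant"; 
$P '[[0.05,[0.02,0,0.0032],-2],[0.05,[0,0,0],0]]' >/dev/null; python3 st.py
python3 - <<'E'
from h import *
plan([.556,.0635,.1405],87.3)
E
```

```text
t 27.10 [0.564  0.0628 0.1949] rad -0.0365 tan -0.0161 [ 0.0309  0.0994  1.5888 -0.0161  1.49   -1.4858]
t 27.1 tcp [0.564  0.0628 0.1949] zhead 87.01 xaxis [-0.036  -0.0172 -0.9992] gap 0.0499 F [-1.1  0.1 -0.8] T [ 0.05  0.02 -0.02] j6 [ 0.031 -1.486]
turn about tool x (deg): -0.29  (or 179.71)
shift now (mm): [54.6  6.1  1.3]  after turn: [54.6  6.1  1.4]
```

```bash
P="python3 -m pendant"; 
$P '[[0.05,[-0.03,0,0],0],[0.05,[0,0,0],0]]' >/dev/null; python3 st.py
$P '[[0.05,[0.015,0,0],0],[0.05,[0.015,0,0],0],[0.05,[0,0,0],0]]' >/dev/null; python3 st.py
```

```text
t 27.35 [0.5655 0.0633 0.2257] rad -0.0364 tan -0.0162 [ 0.0318  0.0866  1.5458 -0.0162  1.5456 -1.486 ]
t 27.73 [0.5631 0.0626 0.1911] rad -0.0398 tan -0.0162 [ 0.0307  0.1026  1.5925 -0.0163  1.4863 -1.486 ]
```

```bash
P="python3 -m pendant"; 
$P '[[0.05,[-0.03,0.03,0],0],[0.05,[0,0,0],0]]' >/dev/null; python3 st.py
$P '[[0.05,[0.03,-0.03,0],0],[0.05,[0,0,0],0]]' >/dev/null; python3 st.py
$P '[[0.05,[-0.04,0.04,0],0],[0.05,[0.04,-0.04,0],0],[0.05,[0,0,0],0]]' >/dev/null; python3 st.py
```

```text
t 27.98 [0.5327 0.0646 0.2203] rad -0.0444 tan -0.0160 [ 0.0361  0.0095  1.6355 -0.016   1.541  -1.4814]
t 28.23 [0.5616 0.0625 0.1872] rad -0.0451 tan -0.0163 [ 0.0306  0.1062  1.596  -0.0163  1.4845 -1.4861]
t 28.60 [0.5613 0.0625 0.1898] rad -0.0418 tan -0.0162 [ 0.0307  0.1005  1.597  -0.0163  1.4859 -1.4859]
```

```bash
P="python3 -m pendant"; 
$P '[[0.05,[0.02,0.004,0.001],0],[0.05,[0.02,0,0],0],[0.05,[0,0,0],0]]' >/dev/null; python3 st.py
python3 - <<'E'
from h import *
plan([.556,.0635,.1405],87.3)
s=ctrl.get_image("side");cv2.imwrite("pics/s20.png",cv2.resize(s[160:250,170:270],None,fx=8,fy=8,interpolation=2))
E
```

```text
t 28.98 [0.5578 0.0634 0.1545] rad -0.0336 tan -0.0161 [ 0.0323  0.1095  1.653  -0.0163  1.4128 -1.4834]
t 28.98 tcp [0.5578 0.0634 0.1545] zhead 87.02 xaxis [-0.0331 -0.0171 -0.9993] gap 0.0499 F [-0.5 -0.  -0.2] T [-0.02 -0.03  0.02] j6 [ 0.032 -1.483]
turn about tool x (deg): -0.28  (or 179.72)
shift now (mm): [14.1  1.4  0.3]  after turn: [14.1  1.4  0.3]
```

View pics/s20.png

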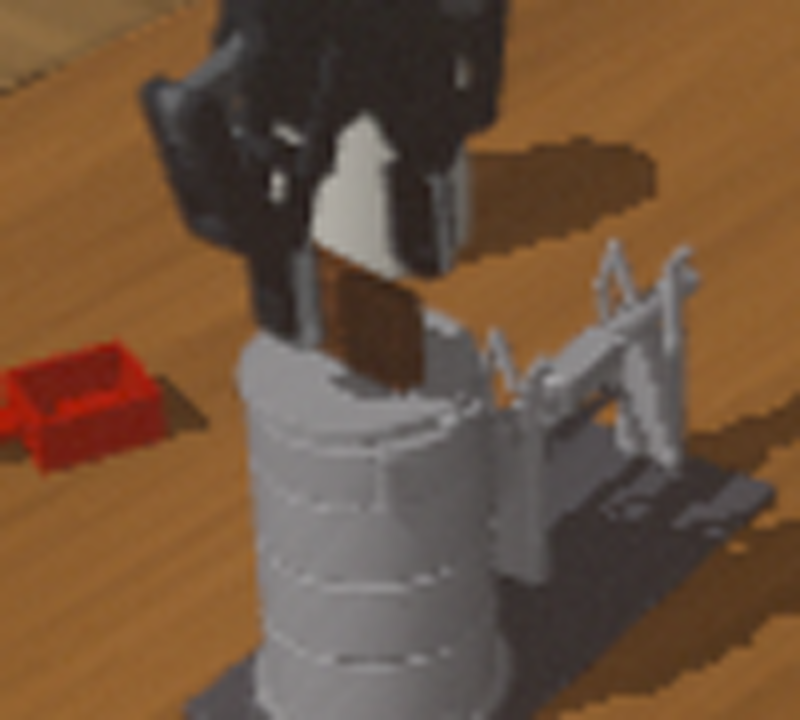

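Fingers straddle the bar. I'll lower the rest of the way and grip.

```bash
P="python3 -m pendant"; 
$P '[[0.05,[0.006,0.0014,0.0003],0],[0.05,[0.006,0,0],0],[0.05,[0,0,0],0],[0.03,[0,0,0],0],[0,[0,0,0],0],[0,[0,0,0],0],[0,[0,0,0],0],[0,[0,0,0],0]]' 70 >/dev/null; python3 st.py
python3 - <<'E'
from h import *
plan([.5545,.0625,.1405],51.9)
s=ctrl.get_image("side");cv2.imwrite("pics/s21.png",cv2.resize(s[160:250,170:270],None,fx=8,fy=8,interpolation=2))
E
```

```text
t 30.02 [0.5588 0.0637 0.147 ] rad -0.0261 tan -0.0159 [ 0.0327  0.1112  1.6652 -0.0161  1.3913 -1.4827]
t 30.02 tcp [0.5588 0.0637 0.147 ] zhead 87.01 xaxis [-0.0256 -0.0167 -0.9995] gap 0.0106 F [ 0.2 -0.3  1.6] T [0.14 0.06 0.03] j6 [ 0.033 -1.483]
turn about tool x (deg): 35.11  (or -144.89)
shift now (mm): [ 6.6  4.1 -1.3]  after turn: [ 6.6  2.5 -3.5]
```

View pics/s21.png

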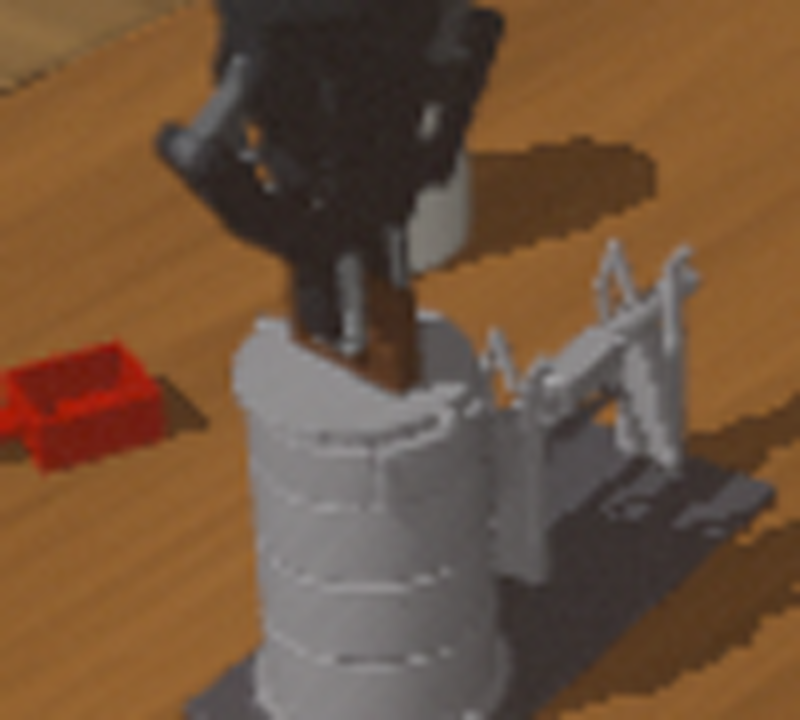

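```bash
P="python3 -m pendant"; 
$P '[[0,[0.001,0.0015,-0.0007],4],[0,[0.001,0.0015,-0.0007],6],[0,[0.001,0,0],6]]' 70 >/dev/null; python3 st.py
python3 - <<'E'
from h import *
plan([.5555,.0625,.147],51.9)
s=ctrl.get_image("side");cv2.imwrite("pics/s22.png",cv2.resize(s[160:250,170:270],None,fx=8,fy=8,interpolation=2))
E
```

```text
t 30.45 [0.5566 0.0635 0.1469] rad -0.0232 tan -0.0143 [ 0.0314  0.1025  1.6748 -0.0146  1.3876 -1.1982]
t 30.45 tcp [0.5566 0.0635 0.1469] zhead 70.62 xaxis [-0.0227 -0.0151 -0.9996] gap 0.0109 F [-5.2  0.1 10. ] T [0.36 1.04 0.32] j6 [ 0.031 -1.198]
turn about tool x (deg): 18.72  (or -161.28)
shift now (mm): [-0.1  0.7 -1.3]  after turn: [-0.1  0.3 -1.4]
```

View pics/s22.png

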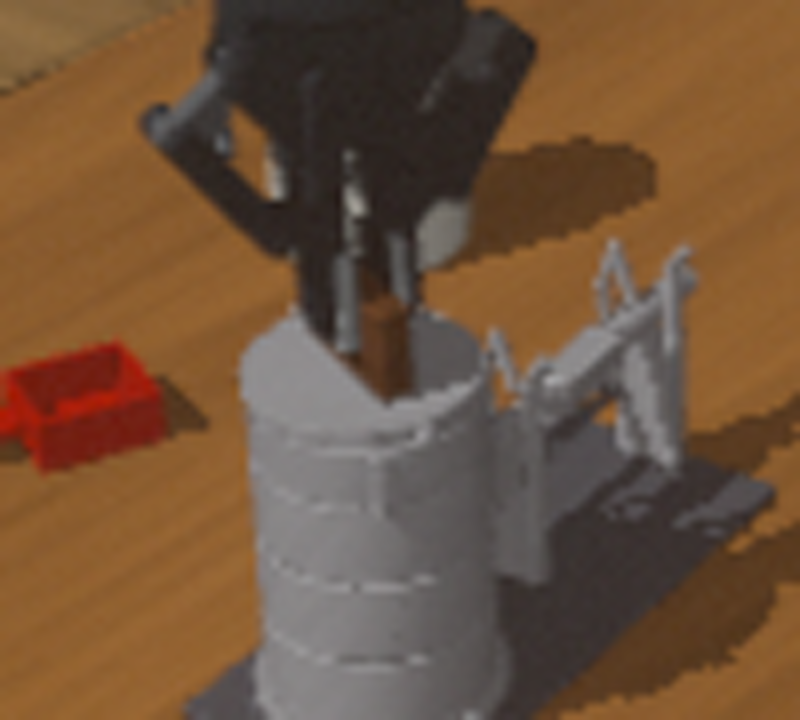

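```bash
P="python3 -m pendant"; 
$P '[[0,[0.0005,0.0005,-0.001],7],[0,[0.0008,0,0],7]]' 80 >/dev/null; python3 st.py
python3 - <<'E'
from h import *
plan([.5555,.0625,.147],51.9)
s=ctrl.get_image("side");cv2.imwrite("pics/s23.png",cv2.resize(s[180:240,190:250],None,fx=10,fy=10,interpolation=2))
E
```

```text
t 30.75 [0.5562 0.0636 0.1471] rad -0.0216 tan -0.0129 [ 0.0307  0.0997  1.6773 -0.0132  1.3862 -0.9432]
t 30.75 tcp [0.5562 0.0636 0.1471] zhead 55.95 xaxis [-0.0212 -0.0136 -0.9997] gap 0.0102 F [-3.4 -0.7  7.2] T [0.36 0.71 0.3 ] j6 [ 0.031 -0.943]
turn about tool x (deg): 4.05  (or -175.95)
shift now (mm): [ 0.1  0.  -1.3]  after turn: [ 0.1 -0.1 -1.3]
```

View pics/s23.png

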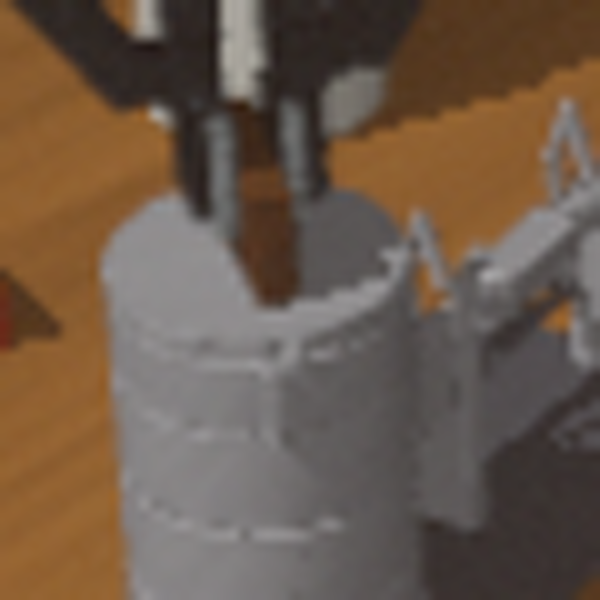

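```bash
python3 - <<'E'
from h import *
c=np.array([.5545,.0625,0])
for a in (136,138,140,142,144,146,148):
  d=np.array([np.cos(np.radians(a)),np.sin(np.radians(a)),0])
  u=px("side",np.array([c+.044*d+[0,0,.131],c+.045*d+[0,0,.120],c+.045*d+[0,0,.105]]))
  print(a,((u-[190,180]+.5)*10).round(0).tolist())
E
python3 - <<'E'
import cv2
a=cv2.imread("pics/side0.png")[180:240,190:250]
cv2.imwrite("pics/rib0.png",cv2.resize(a,None,fx=10,fy=10,interpolation=2))
E
```

```text
136 [[279.0, 363.0], [281.0, 401.0], [284.0, 450.0]]
138 [[285.0, 362.0], [288.0, 401.0], [290.0, 450.0]]
140 [[291.0, 362.0], [294.0, 400.0], [296.0, 449.0]]
142 [[298.0, 361.0], [300.0, 400.0], [302.0, 448.0]]
144 [[304.0, 360.0], [306.0, 399.0], [308.0, 447.0]]
146 [[310.0, 359.0], [312.0, 398.0], [314.0, 446.0]]
148 [[315.0, 358.0], [318.0, 397.0], [320.0, 445.0]]
```

View pics/rib0.png

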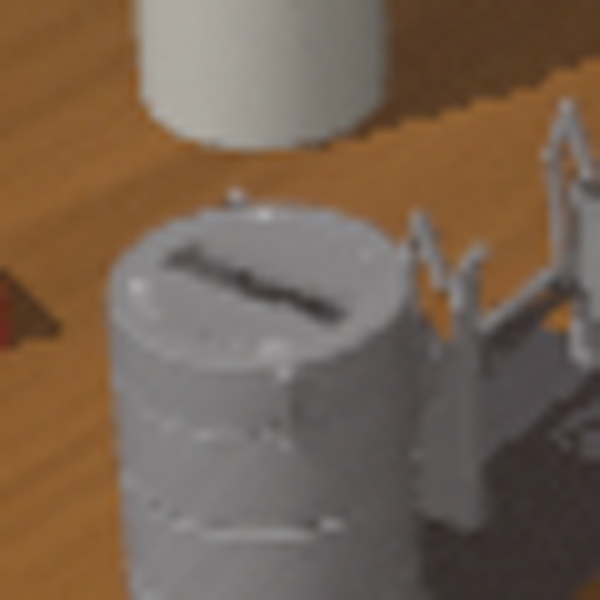

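Run:
```python
from h import *
s=ctrl.get_image("side");cv2.imwrite("pics/s24.png",cv2.resize(s[205:230,200:235],None,fx=22,fy=22,interpolation=2))
s=ctrl.get_image("top");cv2.imwrite("pics/t24.png",cv2.resize(s[160:215,185:250],None,fx=11,fy=11,interpolation=2))
```

```text
(no output)
```

View pics/s24.png

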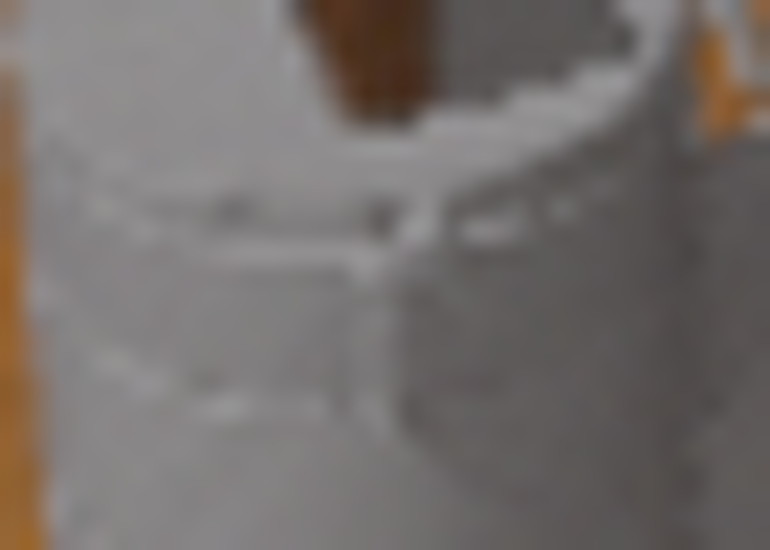

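View pics/t24.png

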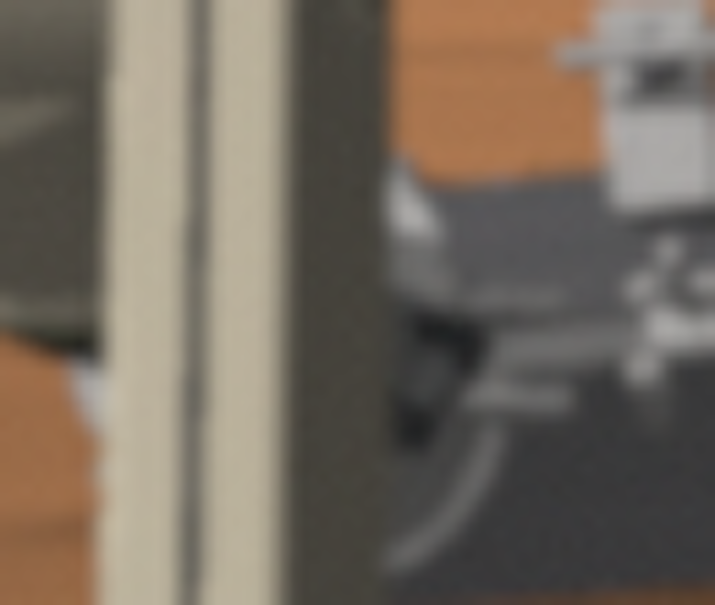

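```bash
P="python3 -m pendant"; 
$P '[[0,[0.0012,0,-0.001],6],[0,[0.0005,0,0],0.5]]' 80 >/dev/null; python3 st.py
python3 - <<'E'
from h import *
plan([.5555,.0625,.147],48)
s=ctrl.get_image("side");cv2.imwrite("pics/s25.png",cv2.resize(s[205:230,200:235],None,fx=22,fy=22,interpolation=2))
cv2.imwrite("pics/s25b.png",cv2.resize(s[170:250,180:280],None,fx=8,fy=8,interpolation=2))
E
```

```text
t 31.15 [0.5562 0.0636 0.1472] rad -0.0199 tan -0.0116 [ 0.0298  0.0977  1.6792 -0.0118  1.3846 -0.8313]
t 31.15 tcp [0.5562 0.0636 0.1472] zhead 49.47 xaxis [-0.0196 -0.0122 -0.9997] gap 0.0104 F [-2.4 -0.8  3.7] T [0.21 0.52 0.23] j6 [ 0.03  -0.831]
turn about tool x (deg): 1.47  (or -178.53)
shift now (mm): [ 0.2 -0.2 -1.3]  after turn: [ 0.2 -0.2 -1.3]
```

View pics/s25.png

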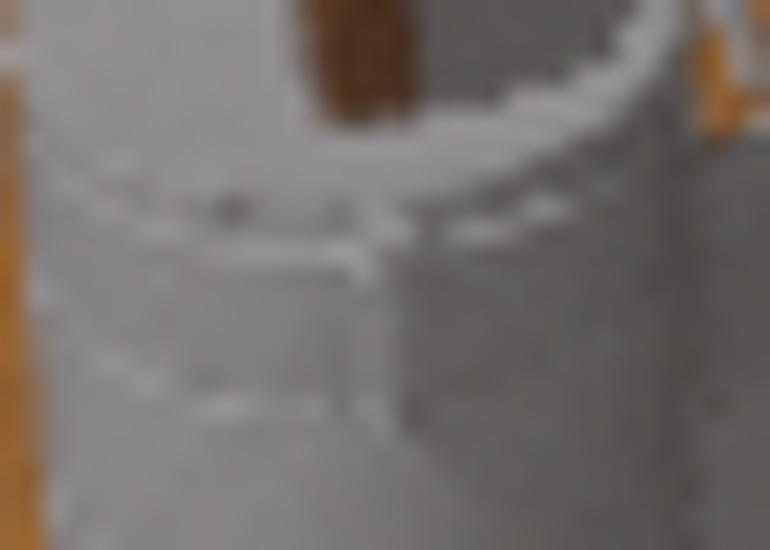

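View pics/s25b.png

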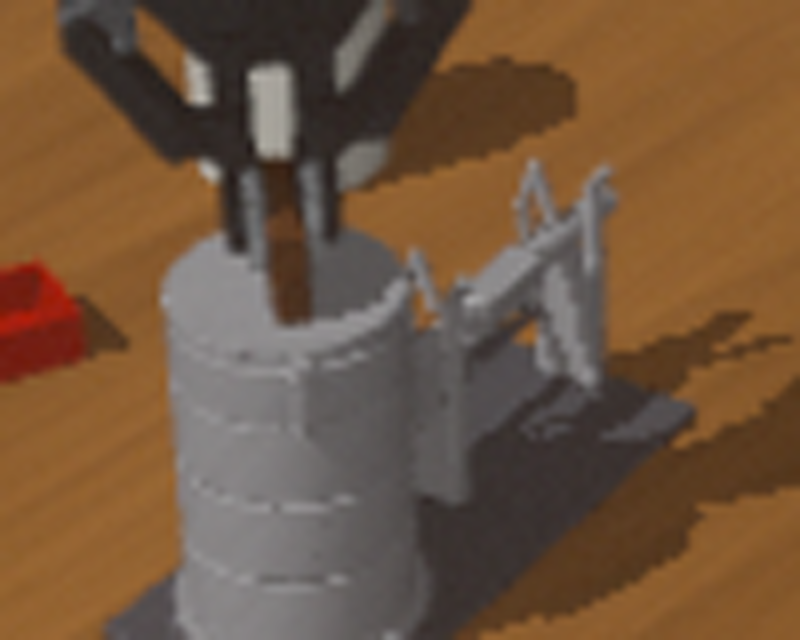

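Run:
```python
from h import *
s=ctrl.get_image("top");cv2.imwrite("pics/t25.png",cv2.resize(s[165:210,185:235],None,fx=14,fy=14,interpolation=2))
for n,c in (("tab",.131),("rib",.122)):
  for a in (-52,-48,-44,-40,-36,-32,128,132,136,140,144):
    d=np.array([np.cos(np.radians(a)),np.sin(np.radians(a)),0])
    print(n,a,((px("top",np.array([.554,.0625,c])+.045*d)[0]-[185,165]+.5)*14).round(0))
```

```text
tab -52 [550. 167.]
tab -48 [538. 153.]
tab -44 [524. 139.]
tab -40 [510. 126.]
tab -36 [495. 114.]
tab -32 [479. 104.]
tab 128 [102. 507.]
tab 132 [115. 522.]
tab 136 [128. 536.]
tab 140 [142. 549.]
tab 144 [157. 561.]
rib -52 [554. 178.]
rib -48 [542. 164.]
rib -44 [529. 150.]
rib -40 [515. 137.]
rib -36 [500. 126.]
rib -32 [484. 115.]
rib 128 [112. 514.]
rib 132 [124. 529.]
rib 136 [137. 543.]
rib 140 [151. 556.]
rib 144 [166. 568.]
```

View pics/t25.png

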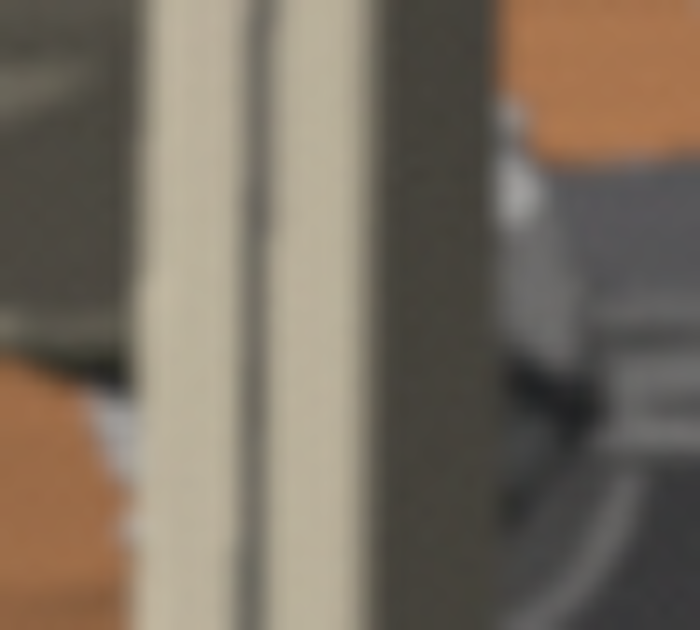

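```bash
P="python3 -m pendant"; 
$P '[[0,[0.0008,0.0002,-0.001],5],[0,[0.0005,0,0],0]]' 80 >/dev/null; python3 st.py
python3 - <<'E'
from h import *
plan([.5555,.0625,.147],46.9)
s=ctrl.get_image("side");cv2.imwrite("pics/s26.png",cv2.resize(s[205:230,200:235],None,fx=22,fy=22,interpolation=2))
cv2.imwrite("pics/side26.png",s)
s=ctrl.get_image("top");cv2.imwrite("pics/t26.png",cv2.resize(s[165:210,185:235],None,fx=14,fy=14,interpolation=2))
E
```

```text
t 31.50 [0.5562 0.0636 0.1472] rad -0.0176 tan -0.0106 [ 0.0292  0.0955  1.6815 -0.0107  1.3823 -0.7456]
t 31.5 tcp [0.5562 0.0636 0.1472] zhead 44.52 xaxis [-0.0173 -0.0111 -0.9998] gap 0.0101 F [-2.3 -1.4  5.1] T [0.23 0.48 0.2 ] j6 [ 0.029 -0.746]
turn about tool x (deg): -2.38  (or 177.62)
shift now (mm): [ 0.2 -0.3 -1.3]  after turn: [ 0.2 -0.2 -1.3]
```

View pics/s26.png

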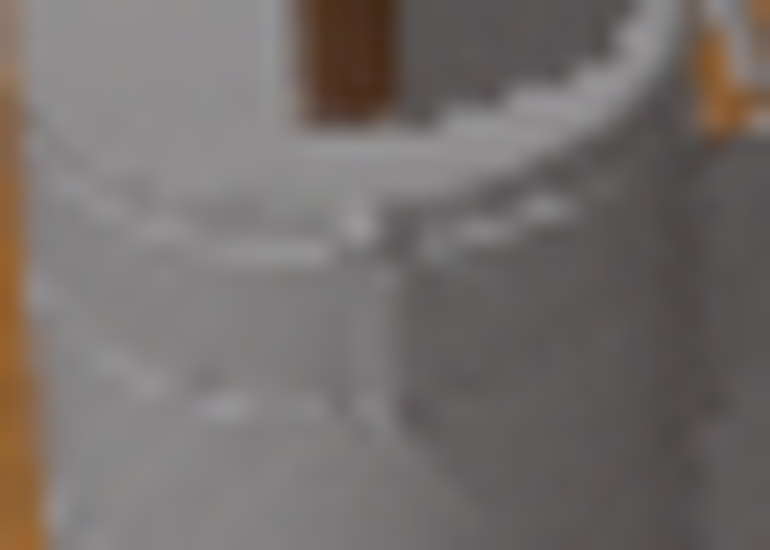

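View pics/t26.png

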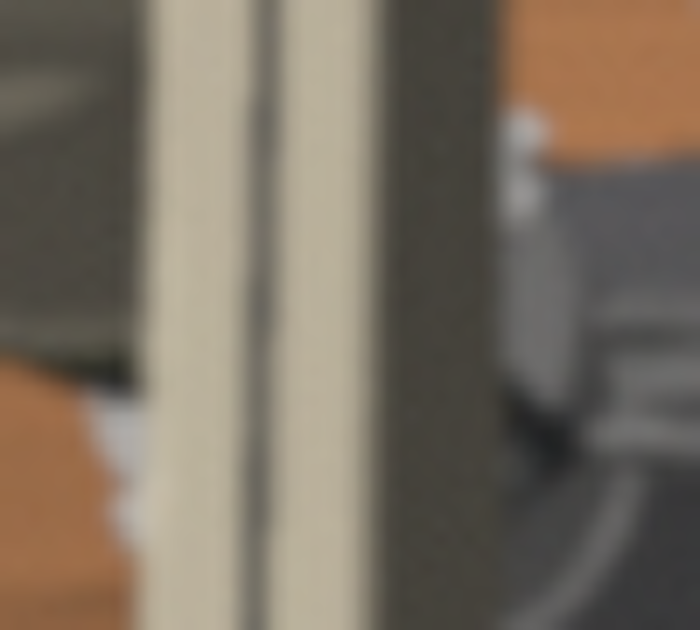

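```bash
P="python3 -m pendant"; 
$P '[[0,[0.0006,0,0],-1.8],[0,[0.0003,0,0],0],[0,[0,0,0],0]]' 80 >/dev/null; python3 st.py
python3 - <<'E'
from h import *
plan([.5555,.0625,.147],46.9)
s=ctrl.get_image("side");cv2.imwrite("pics/s27.png",cv2.resize(s[185:235,195:255],None,fx=13,fy=12,interpolation=2))
t=ctrl.get_image("top");cv2.imwrite("pics/t27.png",cv2.resize(t[165:210,185:235],None,fx=14,fy=14,interpolation=2))
for n in("side","top"):
  for k in ("tower_rib","lid_grip","rod_mid","tower_notch","tower_mouth","jaw_hinge"):
    for d in ctrl.tip_of(k,n)[:2]: print(n,k,round(d['confidence'],2),c2w(n,d['xyz']).round(3))
E
```

```text
t 31.98 [0.5565 0.0637 0.1473] rad -0.0169 tan -0.0102 [ 0.0291  0.0955  1.6814 -0.0104  1.3816 -0.7817]
t 31.98 tcp [0.5565 0.0637 0.1473] zhead 46.57 xaxis [-0.0166 -0.0107 -0.9998] gap 0.0106 F [-0.8 -0.3  3.5] T [0.24 0.4  0.03] j6 [ 0.029 -0.782]
turn about tool x (deg): -0.33  (or 179.67)
shift now (mm): [ 0.3 -0.1 -1.5]  after turn: [ 0.3 -0.1 -1.5]
side rod_mid 0.64 [ 0.567 -0.059  0.07 ]
side rod_mid 0.64 [ 0.586 -0.427  0.004]
side tower_notch 0.74 [0.559 0.01  0.07 ]
side tower_mouth 0.92 [0.557 0.06  0.128]
side jaw_hinge 0.88 [ 0.582 -0.057  0.033]
side jaw_hinge 0.32 [ 0.762  0.007 -0.001]
top tower_rib 0.75 [0.588 0.036 0.126]
top lid_grip 0.49 [0.555 0.062 0.154]
top rod_mid 0.65 [ 0.565 -0.056  0.068]
top rod_mid 0.51 [ 0.582 -0.426  0.005]
top tower_notch 0.49 [0.553 0.011 0.072]
top tower_notch 0.41 [0.59  0.037 0.127]
top jaw_hinge 0.98 [ 0.576 -0.057  0.039]
```

View pics/s27.png

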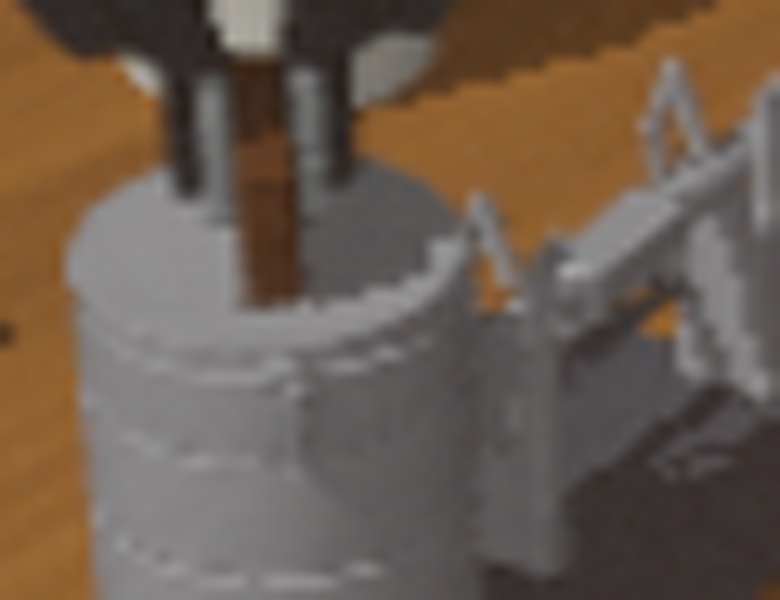

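View pics/t27.png

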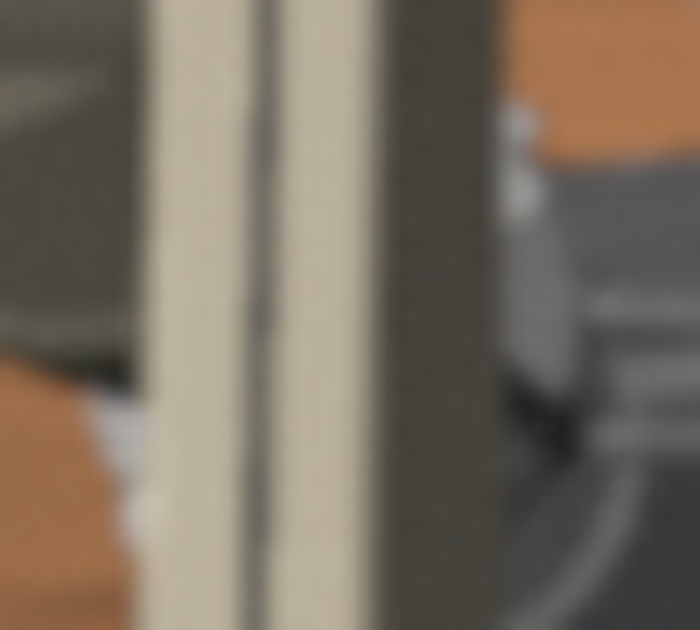

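```bash
P="python3 -m pendant"; 
$P '[[0,[0,0,0],0],[0,[0,0,0],0],[0,[0,0,0],0],[0,[0,0,0],0],[0,[0,0,0],0],[0,[0,0,0],0],[0,[0,0,0],0],[0,[0,0,0],0]]' 80 >/dev/null
python3 - <<'E'
from h import *
plan([.5555,.0625,.147],46.9)
s=ctrl.get_image("side");cv2.imwrite("pics/s28.png",cv2.resize(s[205:230,200:235],None,fx=22,fy=22,interpolation=2));cv2.imwrite("pics/side28.png",s)
E
```

```text
t 33.67 tcp [0.5565 0.0637 0.1472] zhead 46.54 xaxis [-0.0165 -0.0108 -0.9998] gap 0.0104 F [-1.6  1.1  4.3] T [0.24 0.44 0.05] j6 [ 0.029 -0.781]
turn about tool x (deg): -0.36  (or 179.64)
shift now (mm): [ 0.3 -0.1 -1.6]  after turn: [ 0.3 -0.  -1.6]
```

View pics/s28.png

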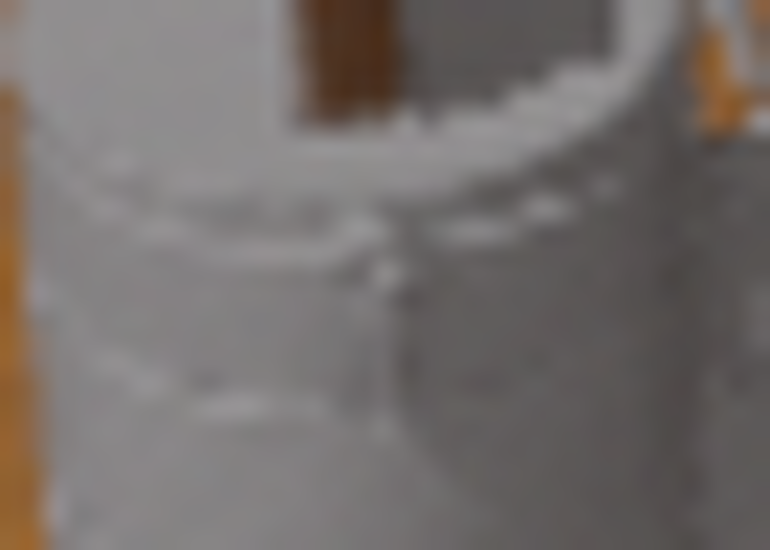

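View pics/side28.png

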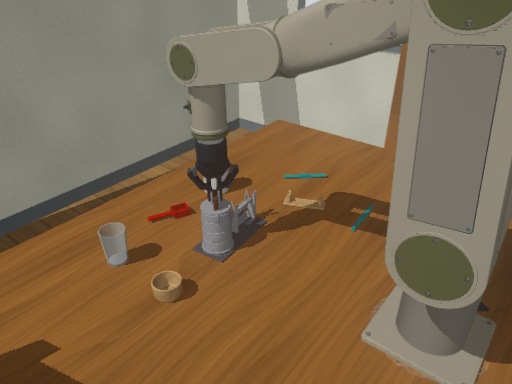

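```bash
P="python3 -m pendant"; 
$P '[[0,[0.0003,0,0],-1],[0,[0,0,0],0],[0,[0,0,0],0],[0,[0,0,0],0]]' 80 >/dev/null
python3 - <<'E'
from h import *
plan([.5555,.0625,.147],46.9)
s=ctrl.get_image("side");cv2.imwrite("pics/s29.png",cv2.resize(s[205:230,200:235],None,fx=22,fy=22,interpolation=2))
s=ctrl.get_image("top");cv2.imwrite("pics/t29.png",cv2.resize(s[150:230,100:310],None,fx=3.8,fy=3.8,interpolation=2))
E
```

```text
t 34.23 tcp [0.5567 0.0637 0.1473] zhead 47.61 xaxis [-0.0161 -0.0108 -0.9998] gap 0.0105 F [-2.2  0.9  5.1] T [0.25 0.49 0.05] j6 [ 0.029 -0.8  ]
turn about tool x (deg): 0.71  (or -179.29)
shift now (mm): [ 0.3  0.1 -1.7]  after turn: [ 0.3  0.  -1.7]
```

View pics/s29.png

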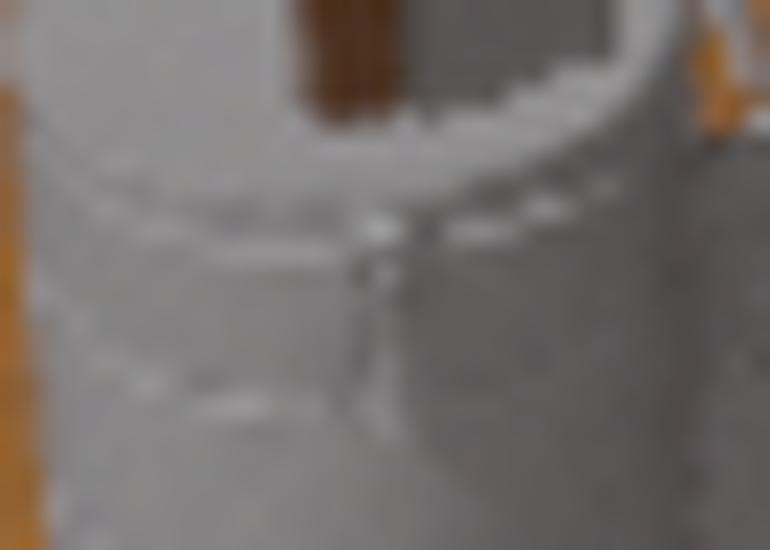

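View pics/t29.png

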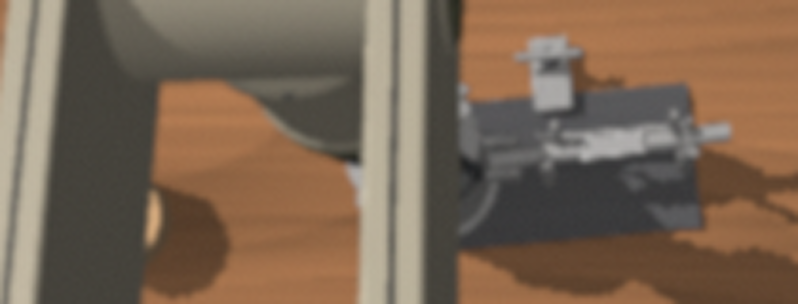

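```bash
python3 -c "
from rig import ctrl
print(ctrl.close_job(), ctrl.sense()['time_s'])"
```

```text
the job is handed in; nothing more can be done
the job is handed in; nothing more can be done
```

I handed the job in at about 34 s, with the rod home in the clip and the gripper still holding the lid at the half-turn mark.

- **Rod:** I pressed it into the fork clip until it bottomed at about 49 N, with its centre about 70 mm above the shelf. Pictures from both cameras show its end in the tower's notch and the jaw prongs back where they started.
- **Lid:** It sits on the tower with its cross-bar through the slot, gripped at 80 N. In the last side picture the near tab stands directly over its rib, to within about 1–2°. I saw no sign of the catch or lock.
- **Second grip on the lid:** My first grip had the tool tilted about 3.5°, which was tipping the lid as it turned. I turned it back, let go, re-gripped with about half that tilt and turned it again.

**Less certain:**
- The tower turned about 3–5° clockwise in the notch's free play, so I set the mark by the ribs as they stood, not by the starting angle.
- The lid looked about 1 mm off the tower's centre.
- The lid also turned less than the tool did near the end, and I corrected for that by eye.
- I confirmed the far tab only roughly, from the top camera.

The tumbler, jar and scoop were not touched. The bowl and the teal rods stayed where they were.

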